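Turn the gift tumblers over and pack a bottle in each

TASK

Two or three faceted gift tumblers are standing mouth down on the packing bench. Turn every one over so that it stands mouth up, whole on the packing board, and put one bottle, cap up, from the grey crate into each. Leave the spare bottles standing in the crate and do not shove the other things on the bench about.

Things in the scene. Friction and masses are not known exactly. Their poses are not given: they have to be found in the camera images.
- board: packing board, fixed: dark timber slab 190 (its x) x 340 (its y) x 12 mm with a pale blue-green sheet on top; origin at the centre of its underside, z up; its top is 12 mm above the table
- crate: low grey plastic crate, fixed, 160 x 160 x 55 mm outside, 5 mm walls and 5 mm floor, one divider each way so four compartments about 72 mm square (centres at x, y = +-39 mm); origin at the centre of its underside, z up
- tumbler_a: orange octagonal plastic tumbler, 60 mm across flats, 80 mm tall, straight sides, 4 mm walls, 5 mm base, about 120 g. Origin at the centre of its MOUTH plane, z along its axis from the mouth to the closed base: z points up when it is mouth down (as at the start), down when mouth up. Flats face +-x, +-y and the diagonals between; it can lie steadily on a flat. None if absent
- tumbler_a_floor (a point): centre of the inside floor of the orange tumbler (75 mm from the mouth plane)
- tumbler_a_base (a point): centre of the outside of the closed base of the orange tumbler (80 mm from the mouth plane)
- tumbler_b: green octagonal plastic tumbler, 60 mm across flats, 80 mm tall, straight sides, 4 mm walls, 5 mm base, about 120 g. Origin at the centre of its MOUTH plane, z along its axis from the mouth to the closed base: z points up when it is mouth down (as at the start), down when mouth up. Flats face +-x, +-y and the diagonals between; it can lie steadily on a flat. None if absent
- tumbler_b_floor (a point): centre of the inside floor of the green tumbler (75 mm from the mouth plane)
- tumbler_b_base (a point): centre of the outside of the closed base of the green tumbler (80 mm from the mouth plane)
- tumbler_c: blue octagonal plastic tumbler, 60 mm across flats, 80 mm tall, straight sides, 4 mm walls, 5 mm base, about 120 g. Origin at the centre of its MOUTH plane, z along its axis from the mouth to the closed base: z points up when it is mouth down (as at the start), down when mouth up. Flats face +-x, +-y and the diagonals between; it can lie steadily on a flat. None if absent
- tumbler_c_floor (a point): centre of the inside floor of the blue tumbler (75 mm from the mouth plane)
- tumbler_c_base (a point): centre of the outside of the closed base of the blue tumbler (80 mm from the mouth plane)
- bottle_1: brown bottle with a pale label and brass-coloured cap, 120 mm tall, body diameter 30 mm up to 80 mm, neck and cap diameter 25 mm above that, about 80 g; origin at the centre of its underside, z towards the cap; starts standing in a crate compartment; its underside is 5 mm above the table there. All bottles are alike
- bottle_2: brown bottle with a pale label and brass-coloured cap, 120 mm tall, body diameter 30 mm up to 80 mm, neck and cap diameter 25 mm above that, about 80 g; origin at the centre of its underside, z towards the cap; starts standing in a crate compartment; its underside is 5 mm above the table there. All bottles are alike
- bottle_3: brown bottle with a pale label and brass-coloured cap, 120 mm tall, body diameter 30 mm up to 80 mm, neck and cap diameter 25 mm above that, about 80 g; origin at the centre of its underside, z towards the cap; starts standing in a crate compartment; its underside is 5 mm above the table there. All bottles are alike
- bottle_4: brown bottle with a pale label and brass-coloured cap, 120 mm tall, body diameter 30 mm up to 80 mm, neck and cap diameter 25 mm above that, about 80 g; origin at the centre of its underside, z towards the cap; starts standing in a crate compartment; its underside is 5 mm above the table there. All bottles are alike
- label_roll: bystander, leave alone: white roll of labels, 90 mm diameter, 45 mm high, lying flat; origin at the centre of its underside
- tape_roll: bystander, leave alone: brown tape roll, 90 mm diameter, 48 mm high, lying flat; origin at the centre of its underside
- gift_box: bystander, leave alone: cardboard box 90 x 120 x 60 mm; origin at the centre of its underside
- cap_jar: bystander, leave alone: jar with brass lid, 56 mm diameter, 75 mm high; origin at the centre of its underside
- marker: bystander, leave alone: white marker pen with black cap, 145 mm long, 17 mm thick, lying down; origin at the centre of its underside
- stapler: bystander, leave alone: black stapler 150 x 36 x 52 mm; origin at the centre of its underside

How it is judged:
At the end, for the whole second after the job is handed in: Every tumbler present stands mouth up (within 8 degrees) and at rest on the board, the centre of its base at least 10 mm inside the board's edges, with a bottle inside it, cap up, resting on its floor; every other bottle stands in the crate (it may lean against a wall) (angle between each of tumbler_a, tumbler_b, tumbler_c's own z axis and vertical above 3 rad and x of tumbler_a_base in the frame of board between -0.085 and 0.085 m and y of tumbler_a_base in the frame of board between -0.16 and 0.16 m and z of tumbler_a_base in the frame of board between 0.007 and 0.018 m and linear speed of each of tumbler_a, tumbler_b, tumbler_c below 0.03 m/s and ((distance between bottle_1 and tumbler_a_floor below 0.028 m and angle between bottle_1's own z axis and vertical below 0.5 rad) or (distance between bottle_2 and tumbler_a_floor below 0.028 m and angle between bottle_2's own z axis and vertical below 0.5 rad) or (distance between bottle_3 and tumbler_a_floor below 0.028 m and angle between bottle_3's own z axis and vertical below 0.5 rad) or (distance between bottle_4 and tumbler_a_floor below 0.028 m and angle between bottle_4's own z axis and vertical below 0.5 rad)) and x of tumbler_b_base in the frame of board between -0.085 and 0.085 m and y of tumbler_b_base in the frame of board between -0.16 and 0.16 m and z of tumbler_b_base in the frame of board between 0.007 and 0.018 m and ((distance between bottle_1 and tumbler_b_floor below 0.028 m and angle between bottle_1's own z axis and vertical below 0.5 rad) or (distance between bottle_2 and tumbler_b_floor below 0.028 m and angle between bottle_2's own z axis and vertical below 0.5 rad) or (distance between bottle_3 and tumbler_b_floor below 0.028 m and angle between bottle_3's own z axis and vertical below 0.5 rad) or (distance between bottle_4 and tumbler_b_floor below 0.028 m and angle between bottle_4's own z axis and vertical below 0.5 rad)) and x of tumbler_c_base in the frame of board between -0.085 and 0.085 m and y of tumbler_c_base in the frame of board between -0.16 and 0.16 m and z of tumbler_c_base in the frame of board between 0.007 and 0.018 m and ((distance between bottle_1 and tumbler_c_floor below 0.028 m and angle between bottle_1's own z axis and vertical below 0.5 rad) or (distance between bottle_2 and tumbler_c_floor below 0.028 m and angle between bottle_2's own z axis and vertical below 0.5 rad) or (distance between bottle_3 and tumbler_c_floor below 0.028 m and angle between bottle_3's own z axis and vertical below 0.5 rad) or (distance between bottle_4 and tumbler_c_floor below 0.028 m and angle between bottle_4's own z axis and vertical below 0.5 rad)) and ((x of bottle_1 in the frame of crate between -0.08 and 0.08 m and y of bottle_1 in the frame of crate between -0.08 and 0.08 m and z of bottle_1 in the frame of crate below 0.08 m and angle between bottle_1's own z axis and vertical below 0.9 rad) or (distance between bottle_1 and tumbler_a_floor below 0.028 m and angle between bottle_1's own z axis and vertical below 0.5 rad) or (distance between bottle_1 and tumbler_b_floor below 0.028 m and angle between bottle_1's own z axis and vertical below 0.5 rad) or (distance between bottle_1 and tumbler_c_floor below 0.028 m and angle between bottle_1's own z axis and vertical below 0.5 rad)) and ((x of bottle_2 in the frame of crate between -0.08 and 0.08 m and y of bottle_2 in the frame of crate between -0.08 and 0.08 m and z of bottle_2 in the frame of crate below 0.08 m and angle between bottle_2's own z axis and vertical below 0.9 rad) or (distance between bottle_2 and tumbler_a_floor below 0.028 m and angle between bottle_2's own z axis and vertical below 0.5 rad) or (distance between bottle_2 and tumbler_b_floor below 0.028 m and angle between bottle_2's own z axis and vertical below 0.5 rad) or (distance between bottle_2 and tumbler_c_floor below 0.028 m and angle between bottle_2's own z axis and vertical below 0.5 rad)) and ((x of bottle_3 in the frame of crate between -0.08 and 0.08 m and y of bottle_3 in the frame of crate between -0.08 and 0.08 m and z of bottle_3 in the frame of crate below 0.08 m and angle between bottle_3's own z axis and vertical below 0.9 rad) or (distance between bottle_3 and tumbler_a_floor below 0.028 m and angle between bottle_3's own z axis and vertical below 0.5 rad) or (distance between bottle_3 and tumbler_b_floor below 0.028 m and angle between bottle_3's own z axis and vertical below 0.5 rad) or (distance between bottle_3 and tumbler_c_floor below 0.028 m and angle between bottle_3's own z axis and vertical below 0.5 rad)) and ((x of bottle_4 in the frame of crate between -0.08 and 0.08 m and y of bottle_4 in the frame of crate between -0.08 and 0.08 m and z of bottle_4 in the frame of crate below 0.08 m and angle between bottle_4's own z axis and vertical below 0.9 rad) or (distance between bottle_4 and tumbler_a_floor below 0.028 m and angle between bottle_4's own z axis and vertical below 0.5 rad) or (distance between bottle_4 and tumbler_b_floor below 0.028 m and angle between bottle_4's own z axis and vertical below 0.5 rad) or (distance between bottle_4 and tumbler_c_floor below 0.028 m and angle between bottle_4's own z axis and vertical below 0.5 rad))); the robot touches nothing.
It fails at once if a bystander (label roll, tape roll, gift box, cap jar, marker, stapler) is shoved more than 5 cm (distance of any of label_roll, tape_roll, gift_box, cap_jar, marker, stapler from where it was at the start of the episode above 0.05 m).
Of tumbler_a, tumbler_b, tumbler_c only 2 to 3 are there at a start; the rules pass over those that are not, and their reading is None.
At some moment in a run one of tumbler_a, tumbler_b, tumbler_c may be knocked a few centimetres aside while the robot is not near it.
Once in a run the grip may slacken for a moment while it holds something.
It also fails if it takes over 210 s, if anything falls off the work surface, if the arm or the gripper's body presses on something with over 40 N, if the wrist force passes 120 N, or if a joint passes its speed limit or range.

ROBOT

A 7-joint arm with a two-finger parallel gripper is mounted at the origin on the work surface. World frame = base frame: x ahead of the robot, y to its left, z up, the work surface at z = 0. Lengths are in m, angles in rad, forces in N, time in s.
With the tool pointing down it reaches from about 0.4 to 0.9 m from the base axis. Payload 5.6 kg.
Tool frame: the origin (TCP) lies at the very end of the fingers, on their centre line; the grasp point (between the pads) lies 19 mm behind it; z points along the fingers, y is the line along which they close (so a half turn about z gives the same grasp; the last joint's range is limited). The gripper opens to 92 mm and grips with 3 to 60 N. Pads are 20 mm wide; open, the fingers measure 128 mm over their backs; the gripper's body (75 mm by 189 mm) begins 69 mm behind the grasp point.
Start: joints at [-1.205, 0.468, -0.012, 1.603, 0.006, 1.071, -0.056], TCP at [0.258, 0.596, 0.215] pointing down, gripper open.
Joint ranges: [-2.53, 2.53], [-0.31, 2.02], [-1.57, 1.55], [0.28, 2.44], [-1.29, 4.43], [0.15, 1.84], [-2.92, 2.92]. Speed limits (rad/s): [2.57, 2.57, 3.14, 3.14, 3.14, 3.14, 3.14].

INTERFACE

Orientations are given as a unit quaternion [w, x, y, z].
In Python, from cell import sense, eyes, ticket gives the robot as it stands.
- The arm moves only by the tool servo_tool, never from a script. Its argument "motion" is text: rows parted by semicolons, each of 7 numbers parted by spaces: the closure, from 0 (fully open) to 1 (shut), then the shift along the tool's x, y, z in mm, then the turn, a rotation vector about the tool's x, y, z in rad. In form: fingers x y z rx ry rz; .... A call has 1 to 12 rows; each row is the pose to reach, as a shift and turn from the pose commanded when the call began, along the tool's axes at that moment; what a row does not reach only later rows make up. A row lasts 1/10 s, in which the tool goes at most 50 mm and 8.59 degrees, less where a joint would pass 70% of its speed; a pose out of reach is approached as far as the arm can. A call with a gripper value outside its range is refused whole. The fingers move at their own pace and stop on an object; "newtons" is the grip in N (left out, the last holds). Time passes only in rows, so rows that repeat a pose let the fingers close. It gives the time, the measured TCP pose, the force, the opening and the grip force at its end, in the units of the state.
- sense(): the state, without advancing time (a new reading comes with each control period).
- eyes.read_camera(name): name is "scene" or "top" or "wrist"; returns the picture (480x640x3 uint8, red, green, blue); there is no depth.
- eyes.camera_model(name): a dict with "camera_matrix" (3x3 intrinsics, pixels), "R" (3x3) and "t" (3): a world point X has camera coordinates R X + t; the wrist camera has in their place "mount" (4x4, takes a point from camera to tool coordinates, whose origin is the TCP and whose axes are the flange's). Camera axes: x right, y down, z forward; pixel columns grow to the right and rows downward; lengths in m; the calibration is good to about 2 mm. The wrist camera is an equidistant fisheye: a pixel r from the principal point sees the ray r / f radians off the axis. A picture is of the moment at which its call begins: read the wrist's pose just before it. camera_model takes no time and is no camera call.
- ticket.close_job(): hands the job in; it is judged then, once.
The state is a dict: "time_s": time; "qpos": joint angles; "qvel": joint speeds; "joint_efforts": joint torques, N m; "tcp_pos": TCP position; "eef_rot": TCP orientation; "contact_force": force on the tool from outside, world axes, zero at the start; "wrist_torque": the same for the moment, N m; "gripper_width": opening from 0.0 (shut) to 1.0 (fully open); "grasp_force": force on a finger pad.
Only numpy, scipy, OpenCV 4.12 (cv2) and the standard library are available. Lean on these libraries where they do the work, as an engineer would, in place of code of your own. Each camera call takes 0.05 s, during which the arm holds its last target. There are 200 camera calls.

## Working session

There is one attempt and no reset: what is moved stays moved. The work goes in short steps, Python scripts to look and compute and a tool call to move; the robot and the scene stay as the last step left them, time stands still between calls to the robot, and variables do not carry over. Pictures are saved under pics/ and viewed, at most 14 in all, crops included, and the job is handed in when it is done.

Besides the shell and the picture viewer there is one more tool, called after "Emit:" by a JSON object that holds its "op" and its "data". servo_tool: Moves the arm, as the interface text tells. Its arguments: {"type":"object","properties":{"motion":{"type":"string"},"newtons":{"type":"number"}},"required":["motion"]}

```bash
mkdir -p pics; ls; python3 - <<'E'
from cell import sense, eyes, ticket
import cv2, numpy as np
np.set_printoptions(precision=4,suppress=True)
s=sense(); print({k:np.round(v,3).tolist() for k,v in s.items()})
for n in ("scene","top","wrist"):
    m=eyes.camera_model(n); print(n,{k:np.round(v,4).tolist() if not isinstance(v,str) else v for k,v in m.items()})
for n in ("scene","top"):
    cv2.imwrite(f"pics/{n}0.png",eyes.read_camera(n)[:,:,::-1])
E
```

```text
pics
{'time_s': 0.0, 'qpos': [-1.205, 0.468, -0.012, 1.604, 0.006, 1.071, -0.056], 'qvel': [0.002, 0.001, -0.0, 0.001, 0.003, -0.002, 0.001], 'joint_efforts': [-0.001, -52.056, -0.013, -24.376, -0.057, 0.017, 0.0], 'tcp_pos': [0.258, 0.596, 0.214], 'eef_rot': [-0.0, 0.203, 0.979, -0.001], 'contact_force': [0.504, 0.017, 0.104], 'wrist_torque': [-0.005, -0.022, -0.014], 'grasp_force': 0.0, 'gripper_width': 0.997}
scene {'camera_matrix': [[470.5262, 0.0, 324.0547], [0.0, 470.5262, 241.0351], [0.0, 0.0, 1.0]], 'R': [[0.8391, 0.5439, -0.0141], [0.2976, -0.4805, -0.825], [-0.4555, 0.688, -0.565]], 't': [-0.5172, -0.0868, 1.3919]}
top {'camera_matrix': [[510.9972, 0.0, 327.4779], [0.0, 510.9972, 235.1569], [0.0, 0.0, 1.0]], 'R': [[0.0229, -0.9997, 0.0104], [-0.9902, -0.0241, -0.1376], [0.1378, -0.0071, -0.9904]], 't': [0.0056, 0.6306, 1.1305]}
wrist {'camera_matrix': [[371.6483, 0.0, 313.5242], [0.0, 371.6483, 240.3608], [0.0, 0.0, 1.0]], 'mount': [[0.0001, -0.9646, -0.2637, 0.076], [1.0, 0.0001, -0.0, -0.0002], [0.0, -0.2637, 0.9646, -0.1694], [0.0, 0.0, 0.0, 1.0]]}
```

View pics/scene0.png

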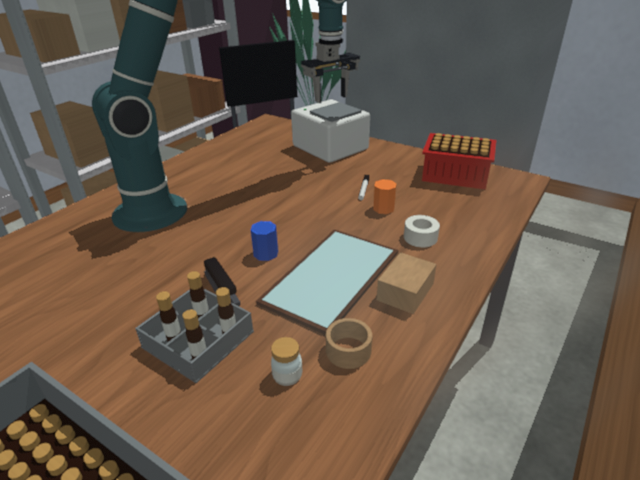

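View pics/top0.png

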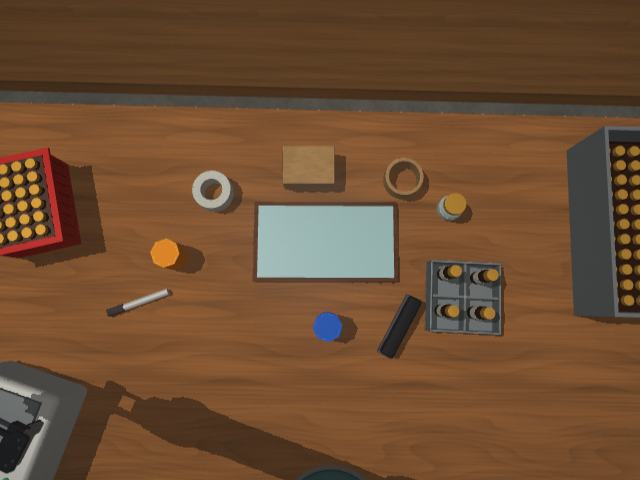

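Top view: the orange tumbler is at about (165,253) and the blue one at (327,326), with no green one. The board is at (326,242), and the crate at (465,298) holds 4 bottles. I'll fit the tumblers' outlines in both views and triangulate the caps and the board.

```bash
cat > h.py <<'E'
from cell import sense, eyes
import cv2, numpy as np
from scipy.optimize import minimize, least_squares
from scipy.spatial.transform import Rotation as Rn
np.set_printoptions(precision=4,suppress=True)
M={n:eyes.camera_model(n) for n in ("scene","top")}
def proj(n,X):
    m=M[n]; c=np.atleast_2d(X)@np.array(m["R"]).T+np.array(m["t"]); p=c@np.array(m["camera_matrix"]).T
    return p[:,:2]/p[:,2:]
def ray(n,uv,z):   # pixel -> world point at height z
    m=M[n]; R=np.array(m["R"]); o=-R.T@np.array(m["t"]); d=R.T@np.linalg.solve(np.array(m["camera_matrix"]),[*uv,1.])
    return o+d*(z-o[2])/d[2]
def tri(obs,x0=(.6,0,.1)):
    f=lambda X: np.concatenate([proj(n,X)[0]-uv for n,uv in obs])
    r=least_squares(f,x0); return r.x,np.abs(r.fun).max()
HS={'a':((5,150,120),(16,255,255)),'b':((40,120,50),(85,255,255)),'c':((108,150,60),(125,255,255))}
def mask(im,k):
    h=cv2.cvtColor(im,cv2.COLOR_RGB2HSV); m=cv2.inRange(h,*[np.array(v) for v in HS[k]])
    n,l,st,_=cv2.connectedComponentsWithStats(m)
    if n<2: return m*0
    return (l==1+np.argmax(st[1:,4])).astype(np.uint8)
def octa(x,y,yaw,h,z0=0):
    a=yaw+np.pi/8+np.arange(8)*np.pi/4; r=.03/np.cos(np.pi/8)
    c=np.c_[x+r*np.cos(a),y+r*np.sin(a)]
    return np.r_[np.c_[c,np.full(8,z0)],np.c_[c,np.full(8,z0+h)]]
def hullmask(n,P):
    hu=cv2.convexHull(np.float32(proj(n,P))); im=np.zeros((480*4,640*4),np.uint8)
    cv2.fillConvexPoly(im,np.int32(np.round((hu+.5)*4-.5)),255); return cv2.resize(im,(640,480),interpolation=cv2.INTER_AREA)/255.
def fit(ims,k,guess=None,yaws=(0,.2,.4,.6)):
    ms={n:mask(im,k) for n,im in ims.items()}
    if guess is None:
        u=cv2.moments(ms['top'],True); guess=ray('top',(u['m10']/u['m00'],u['m01']/u['m00']),.07)[:2]
    def cost(p): return sum(np.abs(hullmask(n,octa(p[0],p[1],p[2],p[3]))-m).sum()/m.sum() for n,m in ms.items())
    best=min((minimize(cost,[*guess,y,.08],method='Nelder-Mead',options=dict(initial_simplex=[[guess[0]+a,guess[1]+b,y+c,.08+d] for a,b,c,d in [(0,0,0,0),(.01,0,0,0),(0,.01,0,0),(0,0,.2,0),(0,0,0,.01)]],maxiter=150)) for y in yaws),key=lambda r:r.fun)
    return best.x,best.fun
def look(): return {n:eyes.read_camera(n) for n in ("scene","top")}
E
python3 - <<'E'
from h import *
ims={n:cv2.imread(f"pics/{n}0.png")[:,:,::-1].copy() for n in ("scene","top")}
for k in 'abc':
    m=mask(ims['top'],k).sum(); print(k,m)
    if m>200: print(fit(ims,k))
h=cv2.cvtColor(ims['top'],cv2.COLOR_RGB2HSV)
for n in ims:
    hh=cv2.cvtColor(ims[n],cv2.COLOR_RGB2HSV)
    m=cv2.inRange(hh,np.array((80,30,120)),np.array((100,120,255)))
    _,l,st,ce=cv2.connectedComponentsWithStats(m); i=1+np.argmax(st[1:,4])
    r=cv2.minAreaRect(np.argwhere(l==i)[:,::-1].astype(np.float32)); cnt=cv2.findContours((l==i).astype(np.uint8),0,2)[0][0]
    q=cv2.approxPolyDP(cnt,8,True)[:,0]; print(n,'board',q.tolist(),[ray(n,u,.012)[:2].round(4).tolist() for u in q])
    m=cv2.inRange(hh,np.array((14,130,90)),np.array((24,255,255)))
    nn,l,st,ce=cv2.connectedComponentsWithStats(m)
    print(n,'caps',[(ce[i].round(1).tolist(),int(st[i,4])) for i in range(1,nn) if 60<st[i,4]<1500])
E
```

```text
a 123393
(array([0.5629, 0.0998, 0.1543, 0.    ]), np.float64(2.434380107136008))
b 7
c 611
(array([0.4253, 0.0176, 0.6816, 0.0766]), np.float64(0.1858745478132684))
scene board [[391, 250], [335, 232], [263, 299], [326, 327]] [[0.6994, 0.1845], [0.5347, 0.1805], [0.5417, -0.134], [0.7074, -0.1326]]
scene caps [([436.1, 140.9], 104), ([445.5, 141.9], 106), ([455.3, 143.0], 101), ([465.0, 143.9], 103), ([474.7, 145.0], 107), ([484.6, 146.2], 107), ([53.4, 194.9], 90), ([10.9, 216.4], 76), ([193.8, 279.2], 230), ([222.9, 295.9], 205), ([163.5, 299.9], 259), ([190.4, 319.2], 219), ([634.7, 335.9], 109), ([284.2, 348.1], 506), ([50.7, 423.8], 614), ([42.0, 451.1], 1390), ([77.4, 445.8], 226), ([14.5, 465.5], 676), ([91.9, 457.9], 243), ([107.3, 470.4], 248), ([124.7, 477.1], 65)]
top board [[259, 206], [257, 276], [393, 277], [392, 207]] [[0.7006, 0.1845], [0.5346, 0.1823], [0.5397, -0.135], [0.7061, -0.1318]]
top caps [([221.5, 8.4], 207), ([174.0, 9.3], 85), ([276.1, 10.2], 151), ([350.1, 12.5], 199), ([404.0, 13.0], 243), ([461.1, 15.2], 95), ([51.1, 27.5], 91), ([524.1, 71.9], 114), 
[... 636 characters left out ...]
.3], 99), ([622.4, 208.5], 98), ([635.8, 208.9], 72), ([38.0, 215.6], 100), ([24.0, 218.6], 100), ([10.2, 221.7], 98), ([623.2, 223.5], 99), ([40.1, 229.0], 98), ([456.4, 235.8], 168), ([26.1, 232.0], 98), ([12.0, 235.1], 101), ([549.6, 239.2], 70), ([624.2, 238.5], 100), ([166.6, 253.5], 840), ([625.1, 253.6], 103), ([454.7, 270.6], 129), ([625.9, 268.9], 103), ([491.1, 274.5], 135), ([626.7, 284.2], 106), ([627.6, 299.8], 106), ([452.0, 310.7], 128), ([487.6, 312.8], 139), ([513.0, 328.4], 66), ([464.6, 354.6], 70), ([552.8, 371.4], 109), ([588.0, 374.8], 65), ([254.5, 411.5], 81), ([395.9, 409.9], 77), ([450.0, 416.8], 70), ([282.2, 418.6], 64), ([437.5, 423.5], 71), ([549.3, 424.2], 79)]
```

Emit:
{"op": "servo_tool", "data": {"motion": "0 0 0 -50 0 0 0; 0 0 0 -100 0 0 0; 0 0 0 -150 0 0 0; 0 0 0 -150 0 0 0"}}

```text
time_s: 0.5
tcp_pos: [0.2595, 0.5991, 0.3727]
eef_rot: [0.001, 0.203, 0.979, 0.007]
contact_force: [1.1, 1.1, -0.3]
gripper_width: 1.0
grasp_force: 0.0
```

```bash
sed -i "s/'a':((5,150,120),(16,255,255))/'a':((5,205,150),(20,255,255))/" h.py; python3 - <<'E'
from h import *
ims={n:cv2.imread(f"pics/{n}0.png")[:,:,::-1].copy() for n in ("scene","top")}
print(ims['top'][253,165],ims['scene'][200,384],cv2.cvtColor(ims['top'],cv2.COLOR_RGB2HSV)[[253,300],[165,200]])
m=mask(ims['top'],'a'); print(m.sum(),mask(ims['scene'],'a').sum())
if m.sum()<3000: print(fit(ims,'a'))
mc={n:mask(ims[n],'c') for n in ims}; print({n:(m.sum(),cv2.boundingRect(m)) for n,m in mc.items()})
S=[(193.8,279.2),(222.9,295.9),(163.5,299.9),(190.4,319.2)];T=[(454.7,270.6),(491.1,274.5),(452,310.7),(487.6,312.8)]
for t in T:
    x,r,s=min(((*tri([('top',t),('scene',s)]),s) for s in S),key=lambda q:q[1]); print(t,s,x,r)
E
```

```text
[217 132  40] [134  77  42] [[ 16 208 217]
 [ 14 160 131]]
486 0
(array([0.5788, 0.3821, 0.    , 0.08  ]), np.float64(inf))
{'scene': (np.uint64(821), (251, 222, 26, 38)), 'top': (np.uint64(611), (313, 312, 29, 29))}
(454.7, 270.6) (222.9, 295.9) [ 0.5508 -0.2533  0.1133] 0.17371228902206326
(491.1, 274.5) (190.4, 319.2) [ 0.5444 -0.3316  0.1126] 0.18281844479577103
(452, 310.7) (193.8, 279.2) [ 0.4655 -0.2466  0.1133] 0.18198836960252152
(487.6, 312.8) (163.5, 299.9) [ 0.4628 -0.3222  0.1136] 0.13543489549269339h.py:33: RuntimeWarning: divide by zero encountered in scalar divide
  def cost(p): return sum(np.abs(hullmask(n,octa(p[0],p[1],p[2],p[3]))-m).sum()/m.sum() for n,m in ms.items())
  np.max(np.abs(fsim[0] - fsim[1:])) <= fatol):
```

Emit:
{"op": "servo_tool", "data": {"motion": "0 0 0 0 0 0 0.15; 0 0 0 0 0 0 0.3; 0 0 0 0 0 0 0.41; 0 0 0 0 0 0 0.41"}}

```text
time_s: 0.9
tcp_pos: [0.2583, 0.5961, 0.3636]
eef_rot: [0.0, 0.398, 0.917, -0.001]
contact_force: [0.6, 0.4, 0.2]
gripper_width: 0.996
grasp_force: 0.0
```

```bash
python3 - <<'E'
from h import *
ims={n:cv2.imread(f"pics/{n}0.png")[:,:,::-1].copy() for n in ("scene","top")}
h={n:cv2.cvtColor(i,cv2.COLOR_RGB2HSV) for n,i in ims.items()}
for v in range(176,220,4): print(v,[tuple(map(int,h['scene'][v,u])) for u in range(370,402,5)])
print([tuple(map(int,h['top'][253,u])) for u in range(140,200,5)])
print([tuple(map(int,h['top'][v,165])) for v in range(230,280,5)])
E
```

```text
176 [(13, 133, 142), (13, 130, 141), (13, 130, 137), (13, 131, 130), (13, 130, 129), (13, 130, 135), (13, 133, 138)]
180 [(13, 131, 142), (12, 131, 142), (11, 176, 204), (12, 180, 217), (11, 173, 200), (13, 129, 144), (13, 132, 137)]
184 [(13, 131, 142), (11, 182, 220), (12, 182, 223), (12, 182, 223), (12, 182, 223), (12, 179, 215), (13, 131, 140)]
188 [(13, 129, 136), (12, 173, 118), (11, 183, 201), (11, 182, 224), (11, 184, 211), (12, 161, 135), (13, 131, 140)]
192 [(13, 128, 145), (11, 174, 120), (11, 176, 133), (12, 178, 133), (12, 178, 129), (12, 151, 133), (13, 129, 134)]
196 [(13, 129, 138), (11, 174, 119), (11, 177, 134), (11, 175, 134), (12, 175, 128), (12, 147, 135), (13, 131, 134)]
200 [(13, 129, 136), (11, 174, 119), (11, 175, 134), (11, 175, 134), (11, 173, 130), (12, 141, 136), (13, 129, 138)]
204 [(13, 128, 134), (11, 171, 119), (11, 174, 133), (11, 173, 134), (11, 172, 129), (13, 132, 139), (13, 129, 140)]
208 [(12, 117, 85), (11, 170, 120), (11, 171, 134), (11, 172, 135), (11, 172, 129), (13, 129, 144), (13, 129, 144)]
212 [(12, 113, 81), (12, 121, 84), (12, 173, 134), (12, 173, 134), (12, 159, 117), (13, 128, 145), (13, 129, 144)]
216 [(12, 113, 81), (13, 110, 81), (12, 112, 82), (13, 121, 101), (13, 127, 142), (13, 128, 146), (13, 128, 141)]
[(14, 155, 123), (13, 157, 125), (15, 182, 168), (16, 206, 217), (16, 209, 217), (16, 208, 217), (15, 207, 218), (15, 211, 218), (13, 197, 92), (14, 207, 91), (13, 147, 83), (13, 152, 84)]
[(13, 158, 136), (13, 161, 138), (16, 210, 217), (16, 206, 218), (15, 208, 218), (15, 208, 217), (16, 206, 218), (16, 209, 217), (13, 158, 136), (13, 160, 129)]
```

```bash
python3 - <<'E'
s=open('h.py').read()
s=s.replace("def mask(im,k):","ST={'scene':150,'top':178}\ndef mask(im,k,n='top'):").replace("*[np.array(v) for v in HS[k]])","np.array((HS[k][0][0],ST[n] if k=='a' else 120,60 if k=='a' else 40)),np.array(HS[k][1]))")
s=s.replace("{n:mask(im,k) for","{n:mask(im,k,n) for")
s=s.replace("(5,205,150)","(9,0,0)").replace("(108,150,60)","(105,0,0)")
s=s.replace("mask(im,k,n='top'):","mask(im,k,n='top'):",1)
open('h.py','w').write(s)
E
python3 - <<'E'
from h import *
ims={n:cv2.imread(f"pics/{n}0.png")[:,:,::-1].copy() for n in ("scene","top")}
for k in 'ac':
    print({n:(int(mask(ims[n],k,n).sum()),cv2.boundingRect(mask(ims[n],k,n))) for n in ims}); print(fit(ims,k))
import h
h.ST={'scene':145,'top':170}
# crate corners from caps; print label bystander centres at rough heights
for name,uv,z in [('stapler',(400,326),.05),('marker',(139,302),.015),('label',(213,191),.045),('tape',(405,178),.048),('jar',(455,204),.075),('box',(308,165),.06)]: print(name,ray('top',uv,z))
E
```

```text
{'scene': (708, (373, 179, 24, 35)), 'top': (889, (150, 238, 39, 32))}
(array([0.5781, 0.3803, 0.3732, 0.0812]), np.float64(0.07551429575789567))
{'scene': (861, (251, 221, 26, 39)), 'top': (631, (313, 312, 29, 30))}
(array([0.4251, 0.0175, 0.5515, 0.0771]), np.float64(0.13716307235919248))
stapler [ 0.4286 -0.1461  0.05  ]
marker [0.4683 0.4507 0.015 ]
label [0.7269 0.2881 0.045 ]
tape [ 0.7684 -0.1569  0.048 ]
jar [ 0.704  -0.2658  0.075 ]
box [0.7904 0.0693 0.06  ]
```

Emit:
{"op": "servo_tool", "data": {"motion": "0 -50 0 0 0 0 0; 0 -100 0 0 0 0 0; 0 -150 0 0 0 0 0; 0 -200 0 0 0 0 0; 0 -200 0 0 0 0 0; 0 -200 0 0 0 0 0"}}

```text
time_s: 1.5
tcp_pos: [0.3959, 0.4493, 0.3644]
eef_rot: [-0.0, 0.398, 0.917, -0.0]
contact_force: [-0.3, 1.1, 0.1]
gripper_width: 1.002
grasp_force: 0.0
```

Emit:
{"op": "servo_tool", "data": {"motion": "0 -50 -10 0 0 0 0.08; 0 -100 -20 0 0 0 0.16; 0 -150 -30 0 0 0 0.25; 0 -200 -45 0 0 0 0.35; 0 -250 -60 0 0 0 0.45; 0 -300 -70 0 0 0 0.55; 0 -350 -80 0 0 0 0.65; 0 -394 -89 0 0 0 0.75; 0 -394 -89 0 0 0 0.75; 0 -394 -89 0 0 0 0.75"}}

```text
time_s: 2.5
tcp_pos: [0.5992, 0.1024, 0.3639]
eef_rot: [-0.0, 0.706, 0.708, -0.0]
contact_force: [0.3, 0.8, -0.2]
gripper_width: 0.997
grasp_force: 0.0
```

Emit:
{"op": "servo_tool", "data": {"motion": "0 0 0 0 0 0.14 0; 0 0 0 0 0 0.28 0; 0 0 0 0 0 0.42 0; 0 0 0 0 0 0.56 0; 0 0 0 0 0 0.7 0; 0 0 0 0 0 0.79 0; 0 0 0 0 0 0.79 0; 0 0 0 0 0 0.79 0"}}

```text
time_s: 3.3
tcp_pos: [0.5987, 0.1043, 0.3645]
eef_rot: [-0.273, 0.651, 0.655, 0.271]
contact_force: [0.2, 0.0, -0.5]
gripper_width: 0.997
grasp_force: 0.0
```

```bash
python3 -c "
from cell import sense;import numpy as np;print(np.round(sense()['qpos'],3))"
```

```text
[-0.143  0.368  0.395  1.66  -0.903  1.469  0.505]
```

Emit:
{"op": "servo_tool", "data": {"motion": "0 0 0 0 0 -0.14 0; 0 0 0 0 0 -0.28 0; 0 0 0 0 0 -0.42 0; 0 0 0 0 0 -0.56 0; 0 0 0 0 0 -0.7 0; 0 0 0 0 0 -0.84 0; 0 0 0 0 0 -0.98 0; 0 0 0 0 0 -1.12 0; 0 0 0 0 0 -1.26 0; 0 0 0 0 0 -1.4 0; 0 0 0 0 0 -1.5 0; 0 0 0 0 0 -1.57 0"}}

```text
time_s: 4.5
tcp_pos: [0.5991, 0.1079, 0.3647]
eef_rot: [0.272, 0.65, 0.657, -0.267]
contact_force: [-0.2, -0.1, -0.3]
gripper_width: 0.999
grasp_force: 0.0
```

```bash
python3 -c "
from cell import sense;import numpy as np;print(np.round(sense()['qpos'],3))"
```

```text
[-0.924  0.517  0.529  1.475  0.456  1.553 -0.488]
```

Both ±45° tilts are reachable. Next I'll take close looks with the wrist camera to get the yaw.

Emit:
{"op": "servo_tool", "data": {"motion": "0 0 0 0 0 0.14 0; 0 0 0 0 0 0.28 0; 0 0 0 0 0 0.42 0; 0 0 0 0 0 0.56 0; 0 0 0 0 0 0.7 0; 0 0 0 0 0 0.784 0; 0 0 0 0 0 0.784 0; 0 0 0 0 0 0.784 0"}}

```text
time_s: 5.3
tcp_pos: [0.599, 0.1042, 0.3656]
eef_rot: [-0.001, 0.705, 0.709, 0.002]
contact_force: [0.6, -0.3, 0.3]
gripper_width: 1.0
grasp_force: 0.0
```

Emit:
{"op": "servo_tool", "data": {"motion": "0 -20 -40 20 0 0 0; 0 -40 -75 40 0 0 0; 0 -60 -110 60 0 0 0; 0 -75 -145 80 0 0 0; 0 -90 -174 100 0 0 0; 0 -90 -174 125 0 0 0; 0 -90 -174 145 0 0 0; 0 -90 -174 145 0 0 0; 0 -90 -174 145 0 0 0"}}

```text
time_s: 6.2
tcp_pos: [0.4258, 0.0137, 0.2196]
eef_rot: [-0.001, 0.705, 0.709, 0.001]
contact_force: [0.0, 0.3, 1.4]
gripper_width: 0.997
grasp_force: 0.0
```

```bash
cat >> h.py <<'E'
W=eyes.camera_model("wrist")
def wpose(s):
    w,x,y,z=s['eef_rot']; T=np.eye(4); T[:3,:3]=Rn.from_quat([x,y,z,w]).as_matrix(); T[:3,3]=s['tcp_pos']; return T@np.array(W['mount'])
def wproj(T,X):
    X=np.atleast_2d(X); c=(X-T[:3,3])@T[:3,:3]; K=np.array(W['camera_matrix']); rho=np.hypot(c[:,0],c[:,1]); th=np.arctan2(rho,c[:,2])
    return np.c_[K[0,2]+K[0,0]*th*c[:,0]/rho,K[1,2]+K[1,1]*th*c[:,1]/rho]
def wray(T,uv,z):
    K=np.array(W['camera_matrix']); a=(np.array(uv)-K[:2,2])/K[0,0]; th=np.hypot(*a); d=T[:3,:3]@np.array([*(np.sin(th)*a/th),np.cos(th)]); return T[:3,3]+d*(z-T[2,3])/d[2]
def wshot(name):
    s=sense(); im=eyes.read_camera("wrist"); cv2.imwrite(f"pics/{name}.png",im[:,:,::-1]); return wpose(s),im,s
E
python3 - <<'E'
from h import *
T,im,s=wshot('wblue'); print(s['tcp_pos'],s['eef_rot'],wproj(T,[.425,.0175,.08]))
E
```

```text
[0.4258 0.0137 0.2196] [-0.001   0.7049  0.7093  0.0009] [[314.6543 225.5152]]
```

Emit:
{"op": "servo_tool", "data": {"motion": "0 45 20 -20 0 0 0; 0 90 40 -20 0 0 0; 0 135 60 -20 0 0 0; 0 180 80 -20 0 0 0; 0 225 100 -20 0 0 0; 0 270 120 -20 0 0 0; 0 315 140 -10 0 0 0; 0 362 153 0 0 0 0; 0 362 153 0 0 0 0; 0 362 153 0 0 0 0"}}

```text
time_s: 7.25
tcp_pos: [0.577, 0.3762, 0.2202]
eef_rot: [-0.001, 0.705, 0.709, 0.001]
contact_force: [0.8, -1.3, 0.3]
gripper_width: 0.999
grasp_force: 0.0
```

```bash
python3 - <<'E'
from h import *
T,im,s=wshot('worange'); print(s['tcp_pos'],s['eef_rot'],wproj(T,[.578,.3803,.08]))
a=cv2.imread('pics/wblue.png');b=cv2.imread('pics/worange.png')
cv2.imwrite('pics/w2.png',cv2.resize(np.vstack([a[60:420],b[60:420]]),(533,600)))
E
```

```text
[0.577  0.3762 0.2202] [-0.0011  0.7052  0.709   0.0009] [[316.725  225.0023]]
```

View pics/w2.png

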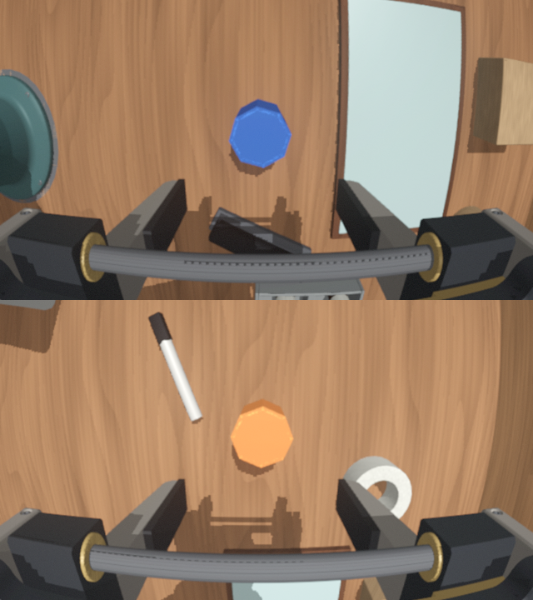

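The wrist pictures show both base octagons: blue at about (312,222) and orange at (314,225) in full-frame pixels. I'll fit their centre and yaw.

```bash
cat >> h.py <<'E'
def topmask(im,k):
    h=cv2.cvtColor(im,cv2.COLOR_RGB2HSV)
    m=cv2.inRange(h,np.array((8,120,225)),np.array((18,255,255))) if k=='a' else cv2.inRange(h,np.array((103,120,165)),np.array((125,255,255)))
    m[340:]=0; n,l,st,_=cv2.connectedComponentsWithStats(m); return (l==1+np.argmax(st[1:,4])).astype(np.uint8)
def fitoct(T,m,g,z):
    def hm(p):
        im=np.zeros((1920,2560),np.uint8); cv2.fillPoly(im,[np.int32(np.round((wproj(T,octa(*p,.0,z)[:8])+.5)*4-.5))],255); return cv2.resize(im,(640,480),interpolation=cv2.INTER_AREA)/255.
    c=lambda p: np.abs(hm(p)-m).sum()/m.sum()
    r=min((minimize(c,[*g,y],method='Nelder-Mead',options=dict(initial_simplex=[[g[0]+a,g[1]+b,y+d] for a,b,d in [(0,0,0),(.008,0,0),(0,.008,0),(0,0,.15)]],maxiter=120)) for y in (0,.2,.4,.6)),key=lambda r:r.fun)
    return r.x,r.fun
E
python3 - <<'E'
from h import *
for f,k,g,p,q in [('wblue','c',(.425,.0175),[.4258,.0137,.2196],[-.001,.7049,.7093,.0009]),('worange','a',(.578,.3803),[.577,.3762,.2202],[-.0011,.7052,.709,.0009])]:
    im=cv2.imread(f'pics/{f}.png')[:,:,::-1].copy(); T=wpose(dict(tcp_pos=p,eef_rot=q))
    m=topmask(im,k); print(k,m.sum(),cv2.boundingRect(m))
    x,c=fitoct(T,m,g,.08); print(x,c,'yaw deg',np.degrees(x[2])%45)
E
```

```text
c 3926 (276, 187, 73, 74)
[0.4226 0.0185 0.5075] 0.02705342962452429 yaw deg 29.077645986553215
a 3986 (277, 187, 75, 74)
[0.5757 0.3806 0.3695] 0.017566384305854804 yaw deg 21.171037038736745
```

```bash
cat >> h.py <<'E'
def Rtool(yaw,tilt):   # deg; yaw = world angle of tool y; tilt + points along tool x
    a=np.radians(yaw); B=np.array([[-np.sin(a),np.cos(a),0],[np.cos(a),np.sin(a),0],[0,0,-1]]).T
    return B@Rn.from_rotvec([0,np.radians(tilt),0]).as_matrix()
def to(G,yaw,tilt,back=0.,cur=None):
    """G = grasp point; move needed in current tool axes (mm, rotvec)"""
    R=Rtool(yaw,tilt); tcp=np.array(G)+R[:,2]*(.019-back)
    if cur is None:
        s=sense(); w,x,y,z=s['eef_rot']; cur=(Rn.from_quat([x,y,z,w]).as_matrix(),np.array(s['tcp_pos']))
    print('tcp',tcp.round(4),'d mm',((cur[0].T@(tcp-cur[1]))*1000).round(1),'rot',Rn.from_matrix(cur[0].T@R).as_rotvec().round(3))
    return R,tcp
E
python3 - <<'E'
from h import *
c=to((.5765,.380,.045),21.2,0,cur=None,back=.20)
c=to((.5765,.380,.045),21.2,45,back=.12)
c=to((.5765,.380,.045),21.2,45,cur=c)
E
```

```text
tcp [0.5765 0.38   0.226 ] d mm [ 5.6 -1.2 -4.9] rot [ 0.001 -0.003 -0.367]
tcp [0.6023 0.3134 0.1164] d mm [-61.4  24.4 104.5] rot [ 0.145  0.773 -0.348]
tcp [0.5716 0.3925 0.0316] d mm [ -0.  -0. 120.] rot [0. 0. 0.]
```

Emit:
{"op": "servo_tool", "data": {"motion": "0 -30 12 0 0.022 0.12 -0.054; 0 -61 24 10 0.045 0.24 -0.108; 0 -61 24 30 0.068 0.36 -0.162; 0 -61 24 50 0.09 0.48 -0.216; 0 -61 24 75 0.113 0.6 -0.27; 0 -61 24 95 0.135 0.72 -0.324; 0 -61 24 104 0.145 0.773 -0.348; 0 -61 24 104 0.145 0.773 -0.348; 0 -61 24 104 0.145 0.773 -0.348"}}

```text
time_s: 8.2
tcp_pos: [0.6025, 0.3128, 0.1177]
eef_rot: [-0.315, 0.523, 0.762, 0.217]
contact_force: [0.7, 0.8, 0.9]
gripper_width: 0.999
grasp_force: 0.0
```

```bash
python3 - <<'E'
from h import *
c=to((.5765,.380,.045),21.2,45)
E
```

```text
tcp [0.5716 0.3925 0.0316] d mm [ -0.4  -0.3 121.3] rot [ 0.003  0.001 -0.001]
```

Emit:
{"op": "servo_tool", "data": {"motion": "0 0 0 35 0 0 0; 0 0 0 70 0 0 0; 0 0 0 105 0 0 0; 0 0 0 121 0 0 0; 0 0 0 121 0 0 0; 1 0 0 121 0 0 0; 1 0 0 121 0 0 0; 1 0 0 121 0 0 0; 1 0 0 121 0 0 0; 1 0 0 121 0 0 0; 1 0 0 121 0 0 0; 1 0 0 121 0 0 0", "newtons": 30}}

```text
time_s: 9.4
tcp_pos: [0.5718, 0.3931, 0.0316]
eef_rot: [-0.315, 0.522, 0.762, 0.217]
contact_force: [0.2, -2.9, 5.9]
gripper_width: 0.653
grasp_force: 30.0
```

```bash
python3 - <<'E'
from h import *
s=sense(); R0=Rtool(21.2,45)
# lay-down pose on board: axis horizontal, grasp pt at board top+30mm, board yaw so y axis along world y
c=to((.5765,.380,.15),21.2,45)
c2=to((.615,.14,.15),0,0,cur=c)
c3=to((.615,.14,.15),0,-45,cur=c2)
c4=to((.615,.14,.044),0,-45,cur=c3)
E
```

```text
tcp [0.5716 0.3925 0.1366] d mm [ 73.9  -0.2 -74.6] rot [ 0.002 -0.    -0.   ]
tcp [0.615 0.14  0.131] d mm [-181.5  -50.9 -173.6] rot [-0.145 -0.776  0.351]
tcp [0.615  0.1266 0.1366] d mm [-13.4   0.   -5.6] rot [ 0.    -0.785  0.   ]
tcp [0.615  0.1266 0.0306] d mm [75.  0. 75.] rot [0. 0. 0.]
```

Emit:
{"op": "servo_tool", "data": {"motion": "1 25 0 -25 0 0 0; 1 50 0 -50 0 0 0; 1 74 0 -74 0 0 0; 1 74 0 -74 0 0 0"}}

```text
time_s: 9.8
tcp_pos: [0.5727, 0.3951, 0.1405]
eef_rot: [-0.314, 0.521, 0.763, 0.219]
contact_force: [0.4, 1.3, -1.3]
gripper_width: 0.65
grasp_force: 30.0
```

Emit:
{"op": "servo_tool", "data": {"motion": "1 -25 -7 -24 -0.02 -0.108 0.049; 1 -50 -14 -48 -0.04 -0.216 0.098; 1 -75 -21 -72 -0.06 -0.324 0.147; 1 -100 -28 -96 -0.08 -0.43 0.195; 1 -130 -36 -124 -0.104 -0.557 0.252; 1 -156 -44 -150 -0.125 -0.67 0.303; 1 -182 -51 -174 -0.145 -0.776 0.351; 1 -182 -51 -174 -0.145 -0.776 0.351"}}

```text
time_s: 10.6
tcp_pos: [0.6133, 0.1393, 0.1286]
eef_rot: [0.0, 0.707, 0.707, -0.002]
contact_force: [-0.3, -0.3, -0.3]
gripper_width: 0.65
grasp_force: 30.0
```

Emit:
{"op": "servo_tool", "data": {"motion": "1 -6 0 -1 0 -0.13 0; 1 -12 0 -2 0 -0.26 0; 1 -18 0 -3 0 -0.39 0; 1 -24 0 -4 0 -0.52 0; 1 -30 0 -5 0 -0.65 0; 1 -33 0 -6 0 -0.785 0; 1 -33 0 -6 0 -0.785 0; 1 -33 0 -6 0 -0.785 0"}}

```text
time_s: 11.4
tcp_pos: [0.6133, 0.1082, 0.1337]
eef_rot: [0.268, 0.653, 0.655, -0.271]
contact_force: [0.2, -0.5, -0.4]
gripper_width: 0.656
grasp_force: 30.0
```

```bash
python3 - <<'E'
from h import *
c=to((.615,.12,.0445),0,-45); s=sense(); print(s['gripper_width'],s['grasp_force'],s['qpos'])
ims=look(); cv2.imwrite('pics/v1.png',np.hstack([ims['scene'][130:400,200:500],ims['top'][130:400,130:430]])[:,:,::-1])
E
```

```text
tcp [0.615  0.1066 0.0311] d mm [71.2  2.2 74. ] rot [-0.003 -0.004  0.004]
0.6555251573546489 29.999410050659208 [-0.9782  0.838   0.6524  1.6012  0.2491  1.1888 -0.5519]
```

View pics/v1.png

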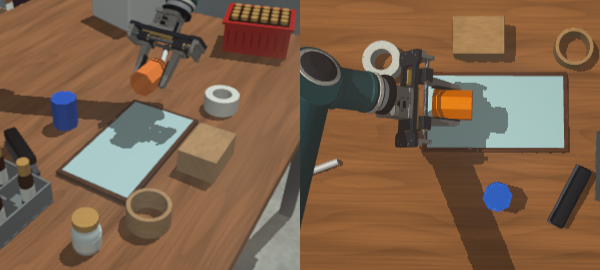

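The picture shows the orange tumbler held level over the board's +y end, with the blue one still standing. Now I'll lower it.

Emit:
{"op": "servo_tool", "data": {"motion": "1 25 0 25 0 0 0; 1 45 0 48 0 0 0; 1 60 0 63 0 0 0; 1 71 0 74 0 0 0; 1 71 0 74 0 0 0; 1 71 0 74 0 0 0"}}

```text
time_s: 12.1
tcp_pos: [0.6149, 0.1048, 0.0345]
eef_rot: [0.27, 0.654, 0.653, -0.27]
contact_force: [0.9, 0.5, -1.0]
gripper_width: 0.65
grasp_force: 30.0
```

Emit:
{"op": "servo_tool", "data": {"motion": "1 1 0 1 0 0 0; 1 1.5 0 1.5 0 0 0; 1 1.5 0 1.5 0 0 0"}}

```text
time_s: 12.4
tcp_pos: [0.6144, 0.1057, 0.0317]
eef_rot: [0.27, 0.654, 0.653, -0.27]
contact_force: [0.1, 0.6, -0.9]
gripper_width: 0.65
grasp_force: 30.0
```

Emit:
{"op": "servo_tool", "data": {"motion": "1 1 0 1 0 0 0; 1 2 0 2 0 0 0; 1 2 0 2 0 0 0; 1 2 0 2 0 0 0"}}

```text
time_s: 12.8
tcp_pos: [0.6141, 0.1054, 0.0282]
eef_rot: [0.27, 0.654, 0.653, -0.271]
contact_force: [-0.4, 0.0, -1.8]
gripper_width: 0.65
grasp_force: 30.0
```

Emit:
{"op": "servo_tool", "data": {"motion": "1 0.7 0 0.7 0 0 0; 1 1.4 0 1.4 0 0 0; 1 1.4 0 1.4 0 0 0"}}

```text
time_s: 13.1
tcp_pos: [0.6142, 0.1054, 0.0279]
eef_rot: [0.27, 0.654, 0.653, -0.271]
contact_force: [-3.7, 1.4, 8.1]
gripper_width: 0.65
grasp_force: 30.0
```

Emit:
{"op": "servo_tool", "data": {"motion": "0 0 0 0 0 0 0; 0 0 0 0 0 0 0; 0 0 0 0 0 0 0; 0 0 0 0 0 0 0; 0 0 0 -30 0 0 0; 0 0 0 -70 0 0 0; 0 0 0 -110 0 0 0; 0 0 0 -140 0 0 0; 0 0 0 -140 0 0 0"}}

```text
time_s: 14.0
tcp_pos: [0.6158, 0.209, 0.1276]
eef_rot: [0.27, 0.653, 0.655, -0.267]
contact_force: [-0.1, -0.2, -0.0]
gripper_width: 0.999
grasp_force: 0.0
```

```bash
python3 - <<'E'
from h import *
c=to((.614,.115,.043),0,0,back=.16)
c=to((.614,.115,.042),0,45,back=.13,cur=c)
E
```

```text
tcp [0.614 0.115 0.184] d mm [-106.5   -2.    25.9] rot [0.006 0.779 0.003]
tcp [0.614  0.0365 0.1205] d mm [-78.5   0.   63.5] rot [0.    0.785 0.   ]
```

Emit:
{"op": "servo_tool", "data": {"motion": "0 -18 0 -10 0 0.13 0; 0 -36 0 -10 0 0.26 0; 0 -54 0 0 0 0.39 0; 0 -72 0 10 0 0.52 0; 0 -90 -1 20 0 0.65 0; 0 -106 -2 26 0.006 0.779 0; 0 -106 -2 26 0.006 0.779 0; 0 -106 -2 26 0.006 0.779 0"}}

```text
time_s: 14.8
tcp_pos: [0.6118, 0.1073, 0.1813]
eef_rot: [-0.0, 0.71, 0.704, -0.005]
contact_force: [-0.4, 0.3, -0.1]
gripper_width: 1.001
grasp_force: 0.0
```

```bash
python3 - <<'E'
from h import *
T,im,s=wshot('wlay'); print(s['tcp_pos'])
h=cv2.cvtColor(im,cv2.COLOR_RGB2HSV); m=cv2.inRange(h,np.array((5,140,120)),np.array((20,255,255))); m[340:]=0
# keep only on board: components
n,l,st,ce=cv2.connectedComponentsWithStats(m)
for i in np.argsort(-st[1:,4])[:3]+1: print(st[i].tolist(),ce[i])
print(wproj(T,[[.614,.115,.072],[.584,.155,.042],[.644,.155,.042],[.584,.075,.042],[.644,.075,.042]]))
cv2.imwrite('pics/v2.png',im[:,:,::-1])
E
```

```text
[0.6118 0.1073 0.1813]
[282, 172, 72, 104, 7086] [317.2629 222.5145]
[[319.4599 228.0015]
 [282.7195 173.0209]
 [354.9457 172.5422]
 [285.2907 264.3236]
 [353.4184 263.8486]]
```

View pics/v2.png

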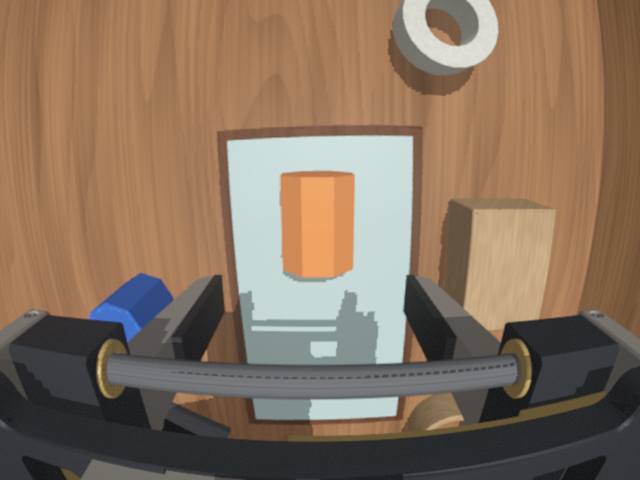

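The tumbler is lying straight on the board, spanning (282-354, 172-276) px, which matches the prediction. Now the second grasp.

```bash
python3 - <<'E'
from h import *
c=to((.614,.114,.0425),0,45,back=.13)
E
```

```text
tcp [0.614  0.0355 0.121 ] d mm [-74.2   3.3  60.2] rot [-0.005  0.792 -0.007]
```

Emit:
{"op": "servo_tool", "data": {"motion": "0 -30 1 0 0 0.13 0; 0 -60 2 0 0 0.26 0; 0 -74 3 15 0 0.39 0; 0 -74 3 30 0 0.52 0; 0 -74 3 45 0 0.66 0; 0 -74 3 60 -0.005 0.79 -0.007; 0 -74 3 60 -0.005 0.79 -0.007; 0 -74 3 60 -0.005 0.79 -0.007"}}

```text
time_s: 15.65
tcp_pos: [0.614, 0.0383, 0.1207]
eef_rot: [-0.271, 0.653, 0.654, 0.269]
contact_force: [0.0, -0.1, 0.1]
gripper_width: 1.003
grasp_force: 0.0
```

```bash
python3 - <<'E'
from h import *
c=to((.614,.114,.0425),0,45)
E
```

```text
tcp [0.614  0.1274 0.0291] d mm [ -1.5   0.6 127.8] rot [-0.004  0.002  0.001]
```

Emit:
{"op": "servo_tool", "data": {"motion": "0 0 0 35 0 0 0; 0 0 0 70 0 0 0; 0 -1 0 105 0 0 0; 0 -1 0 127 0 0 0; 0 -1 0 127 0 0 0; 1 -1 0 127 0 0 0; 1 -1 0 127 0 0 0; 1 -1 0 127 0 0 0; 1 -1 0 127 0 0 0; 1 -1 0 127 0 0 0; 1 -1 0 127 0 0 0; 1 -1 0 127 0 0 0", "newtons": 30}}

```text
time_s: 16.85
tcp_pos: [0.6151, 0.1248, 0.0324]
eef_rot: [-0.27, 0.653, 0.654, 0.271]
contact_force: [-1.3, -2.5, 5.9]
gripper_width: 0.645
grasp_force: 30.0
```

```bash
python3 - <<'E'
from h import *
c=to((.614,.115,.16),0,45)
c2=to((.618,.12,.11),0,-45,cur=c)
E
```

```text
tcp [0.614  0.1284 0.1466] d mm [ 83.3  -0.9 -78.2] rot [0.001 0.    0.002]
tcp [0.618  0.1066 0.0966] d mm [-50.8   4.   19.9] rot [-0.    -1.571 -0.   ]
```

Emit:
{"op": "servo_tool", "data": {"motion": "1 25 0 -25 0 0 0; 1 50 0 -50 0 0 0; 1 81 0 -81 0 0 0; 1 81 0 -81 0 0 0"}}

```text
time_s: 17.25
tcp_pos: [0.6175, 0.1255, 0.1517]
eef_rot: [-0.267, 0.652, 0.655, 0.274]
contact_force: [0.4, 0.3, -0.4]
gripper_width: 0.651
grasp_force: 30.0
```

Emit:
{"op": "servo_tool", "data": {"motion": "1 -3 0 0 0 -0.14 0; 1 -6 0 0 0 -0.28 0; 1 -10 0 0 0 -0.42 0; 1 -14 0 0 0 -0.56 0; 1 -18 0 0 0 -0.7 0; 1 -22 0 0 0 -0.84 0; 1 -26 1 3 0 -0.98 0; 1 -30 2 6 0 -1.12 0; 1 -35 3 9 0 -1.26 0; 1 -40 4 12 0 -1.4 0; 1 -45 4 16 0 -1.5 0; 1 -51 4 20 0 -1.571 0"}}

```text
time_s: 18.45
tcp_pos: [0.6177, 0.1061, 0.0935]
eef_rot: [0.272, 0.651, 0.655, -0.272]
contact_force: [0.3, 0.6, -1.1]
gripper_width: 0.647
grasp_force: 30.0
```

Emit:
{"op": "servo_tool", "data": {"motion": "1 0 0 0 0 0 0; 1 0 0 0 0 0 0"}}

```text
time_s: 18.65
tcp_pos: [0.6181, 0.1033, 0.0952]
eef_rot: [0.271, 0.653, 0.654, -0.271]
contact_force: [0.2, -0.2, -0.4]
gripper_width: 0.649
grasp_force: 30.0
```

```bash
python3 - <<'E'
from h import *
c=to((.618,.12,.056),0,-45)
ims=look(); cv2.imwrite('pics/v3.png',np.hstack([ims['scene'][130:400,200:500],ims['top'][130:400,130:430]])[:,:,::-1])
E
```

```text
tcp [0.618  0.1066 0.0426] d mm [39.5 -0.1 34.9] rot [0.001 0.001 0.001]
```

View pics/v3.png

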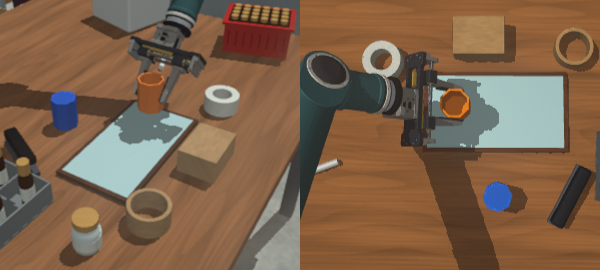

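The orange tumbler is mouth up over the board. Now I'll lower it until it makes contact.

Emit:
{"op": "servo_tool", "data": {"motion": "1 15 0 15 0 0 0; 1 30 0 30 0 0 0; 1 35 0 35 0 0 0; 1 35 0 35 0 0 0; 1 35 0 35 0 0 0"}}

```text
time_s: 19.25
tcp_pos: [0.619, 0.1033, 0.047]
eef_rot: [0.272, 0.653, 0.653, -0.27]
contact_force: [0.1, -0.1, 0.1]
gripper_width: 0.651
grasp_force: 30.0
```

Emit:
{"op": "servo_tool", "data": {"motion": "1 1 0 1 0 0 0; 1 2 0 2 0 0 0; 1 2 0 2 0 0 0"}}

```text
time_s: 19.55
tcp_pos: [0.6187, 0.1039, 0.0439]
eef_rot: [0.271, 0.653, 0.654, -0.27]
contact_force: [-0.5, 0.3, -1.5]
gripper_width: 0.653
grasp_force: 30.0
```

Emit:
{"op": "servo_tool", "data": {"motion": "1 1 0 1 0 0 0; 1 2 0 2 0 0 0; 1 2 0 2 0 0 0"}}

```text
time_s: 19.85
tcp_pos: [0.6188, 0.1038, 0.0415]
eef_rot: [0.272, 0.653, 0.653, -0.27]
contact_force: [-0.4, 2.4, 3.7]
gripper_width: 0.649
grasp_force: 30.0
```

Emit:
{"op": "servo_tool", "data": {"motion": "1 0.7 0 0.7 0 0 0; 1 1.4 0 1.4 0 0 0; 1 1.4 0 1.4 0 0 0"}}

```text
time_s: 20.15
tcp_pos: [0.6188, 0.1038, 0.0414]
eef_rot: [0.272, 0.653, 0.653, -0.271]
contact_force: [-4.8, 4.1, 14.2]
gripper_width: 0.652
grasp_force: 30.0
```

Emit:
{"op": "servo_tool", "data": {"motion": "0 -0.5 0 -0.5 0 0 0; 0 -0.5 0 -0.5 0 0 0; 0 -0.5 0 -0.5 0 0 0; 0 -0.5 0 -0.5 0 0 0; 0 0 0 -30 0 0 0; 0 0 0 -70 0 0 0; 0 0 0 -110 0 0 0; 0 0 0 -150 0 0 0; 0 0 0 -180 0 0 0; 0 0 0 -180 0 0 0"}}

```text
time_s: 21.15
tcp_pos: [0.6196, 0.2356, 0.1682]
eef_rot: [0.272, 0.652, 0.655, -0.267]
contact_force: [0.7, 1.3, -0.3]
gripper_width: 0.998
grasp_force: 0.0
```

```bash
python3 - <<'E'
from h import *
ims=look(); print(fit(ims,'c'))
c=to((.4235,.018,.045),-15.9,0,back=.2)
c=to((.4235,.018,.045),-15.9,45,back=.13,cur=c)
E
```

```text
(array([ 0.4251,  0.0176, -0.1697,  0.0798]), np.float64(0.13348891200893975))
tcp [0.4235 0.018  0.226 ] d mm [-192.9 -194.8  107.5] rot [0.111 0.781 0.264]
tcp [ 0.402  -0.0575  0.1235] d mm [-78.5  -0.  102.5] rot [-0.     0.785  0.   ]
```

Emit:
{"op": "servo_tool", "data": {"motion": "0 -20 -28 0 0.015 0.1 0.035; 0 -45 -56 10 0.03 0.2 0.07; 0 -75 -84 30 0.045 0.32 0.106; 0 -105 -112 50 0.06 0.44 0.145; 0 -135 -140 70 0.078 0.55 0.185; 0 -165 -168 90 0.095 0.67 0.225; 0 -193 -195 107 0.111 0.781 0.264; 0 -193 -195 107 0.111 0.781 0.264; 0 -193 -195 107 0.111 0.781 0.264"}}

```text
time_s: 22.15
tcp_pos: [0.422, 0.0169, 0.2263]
eef_rot: [-0.001, 0.8, 0.601, 0.0]
contact_force: [0.5, 0.8, -0.4]
gripper_width: 0.997
grasp_force: 0.0
```

Emit:
{"op": "servo_tool", "data": {"motion": "0 -20 0 5 0 0.13 0; 0 -40 0 10 0 0.26 0; 0 -60 0 25 0 0.39 0; 0 -78 0 45 0 0.52 0; 0 -78 0 70 0 0.65 0; 0 -78 0 90 0 0.785 0; 0 -78 0 102 0 0.785 0; 0 -78 0 102 0 0.785 0; 0 -78 0 102 0 0.785 0"}}

```text
time_s: 23.05
tcp_pos: [0.3996, -0.0577, 0.1202]
eef_rot: [-0.233, 0.74, 0.554, 0.302]
contact_force: [0.2, 0.4, 0.5]
gripper_width: 1.002
grasp_force: 0.0
```

```bash
python3 - <<'E'
from h import *
c=to((.4235,.018,.045),-15.9,45)
ims=look(); print(fit(ims,'c')[0])
E
```

```text
tcp [0.4272 0.0309 0.0316] d mm [  3.3   2.8 128.3] rot [-0.005  0.003 -0.011]
[ 0.4247  0.0174 -0.2053  0.0774]
```

Emit:
{"op": "servo_tool", "data": {"motion": "0 3 2.5 0 0 0 0; 0 3 2.5 35 0 0 0; 0 3 2.5 70 0 0 0; 0 3 2.5 105 0 0 0; 0 3 2.5 128 0 0 0; 0 3 2.5 128 0 0 0; 1 3 2.5 128 0 0 0; 1 3 2.5 128 0 0 0; 1 3 2.5 128 0 0 0; 1 3 2.5 128 0 0 0; 1 3 2.5 128 0 0 0; 1 3 2.5 128 0 0 0", "newtons": 30}}

```text
time_s: 24.35
tcp_pos: [0.43, 0.032, 0.0366]
eef_rot: [-0.23, 0.737, 0.557, 0.305]
contact_force: [-0.8, -1.1, 3.6]
gripper_width: 0.651
grasp_force: 30.0
```

```bash
python3 - <<'E'
from h import *
c=to((.4235,.018,.16),-15.9,45)
c2=to((.618,-.06,.16),0,0,cur=c)
c3=to((.618,-.06,.15),0,-45,cur=c2)
E
```

```text
tcp [0.4272 0.0309 0.1466] d mm [ 76.5  -2.4 -79.1] rot [0.    0.001 0.   ]
tcp [ 0.618 -0.06   0.141] d mm [-28.8 208.4 -20.9] rot [ 0.109 -0.78  -0.263]
tcp [ 0.618  -0.0734  0.1366] d mm [-13.4   0.    4.4] rot [ 0.    -0.785  0.   ]
```

Emit:
{"op": "servo_tool", "data": {"motion": "1 25 0 -25 0 0 0; 1 50 0 -50 0 0 0; 1 78 0 -78 0 0 0; 1 78 0 -78 0 0 0"}}

```text
time_s: 24.75
tcp_pos: [0.432, 0.0313, 0.1503]
eef_rot: [-0.228, 0.737, 0.558, 0.308]
contact_force: [1.1, -0.2, -1.7]
gripper_width: 0.651
grasp_force: 30.0
```

Emit:
{"op": "servo_tool", "data": {"motion": "1 -4 30 -3 0.016 -0.11 -0.037; 1 -8 60 -6 0.03 -0.22 -0.075; 1 -12 90 -9 0.046 -0.335 -0.113; 1 -16 120 -12 0.062 -0.445 -0.15; 1 -20 150 -15 0.078 -0.557 -0.188; 1 -25 180 -18 0.093 -0.67 -0.225; 1 -29 208 -21 0.109 -0.78 -0.263; 1 -29 208 -21 0.109 -0.78 -0.263"}}

```text
time_s: 25.55
tcp_pos: [0.6231, -0.055, 0.1392]
eef_rot: [0.001, 0.704, 0.71, -0.001]
contact_force: [-0.1, 0.1, -0.9]
gripper_width: 0.654
grasp_force: 30.0
```

Emit:
{"op": "servo_tool", "data": {"motion": "1 -2 0 1 0 -0.13 0; 1 -4 0 2 0 -0.26 0; 1 -6 0 3 0 -0.39 0; 1 -8 0 4 0 -0.52 0; 1 -10 0 4 0 -0.65 0; 1 -13 0 4 0 -0.785 0; 1 -13 0 4 0 -0.785 0; 1 -13 0 4 0 -0.785 0"}}

```text
time_s: 26.35
tcp_pos: [0.6192, -0.0722, 0.1358]
eef_rot: [0.269, 0.653, 0.654, -0.271]
contact_force: [0.6, 0.1, -0.6]
gripper_width: 0.655
grasp_force: 30.0
```

```bash
python3 - <<'E'
from h import *
c=to((.617,-.06,.047),0,-45); s=sense(); print(s['tcp_pos'],s['gripper_width'])
ims=look(); cv2.imwrite('pics/v4.png',np.hstack([ims['scene'][130:400,200:500],ims['top'][130:400,180:480]])[:,:,::-1])
E
```

```text
tcp [ 0.617  -0.0734  0.0336] d mm [71.3 -1.8 73.3] rot [-0.003 -0.001  0.002]
[ 0.6192 -0.0722  0.1358] 0.6549182115868148
```

View pics/v4.png

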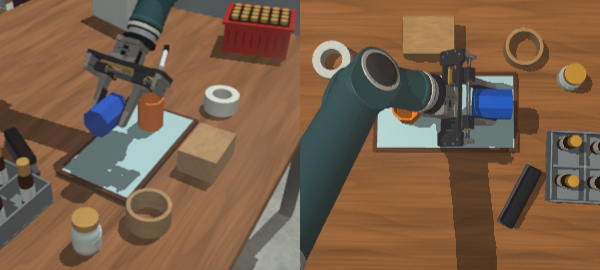

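Lowering here could bring the gripper body or camera too close to the standing orange tumbler. I'll lay the blue one on the clear table near (0.445, 0.04) instead.

```bash
python3 - <<'E'
from h import *
c=to((.445,.04,.13),0,-45)
c=to((.445,.04,.034),0,-45,cur=c)
E
```

```text
tcp [0.445  0.0266 0.1166] d mm [  86.  -175.2  -55.4] rot [-0.002 -0.003 -0.003]
tcp [0.445  0.0266 0.0206] d mm [67.9  0.  67.9] rot [0. 0. 0.]
```

Emit:
{"op": "servo_tool", "data": {"motion": "1 0 -40 0 0 0 0; 1 0 -80 0 0 0 0; 1 10 -120 -10 0 0 0; 1 30 -150 -20 0 0 0; 1 60 -175 -40 0 0 0; 1 86 -175 -55 0 0 0; 1 86 -175 -55 0 0 0; 1 86 -175 -55 0 0 0"}}

```text
time_s: 27.25
tcp_pos: [0.4458, 0.027, 0.116]
eef_rot: [0.269, 0.655, 0.653, -0.269]
contact_force: [0.8, -0.3, -0.9]
gripper_width: 0.653
grasp_force: 30.0
```

Emit:
{"op": "servo_tool", "data": {"motion": "1 25 0 25 0 0 0; 1 45 0 45 0 0 0; 1 60 0 60 0 0 0; 1 66 0 66 0 0 0; 1 66 0 66 0 0 0; 1 66 0 66 0 0 0"}}

```text
time_s: 27.85
tcp_pos: [0.4458, 0.027, 0.0229]
eef_rot: [0.27, 0.654, 0.653, -0.27]
contact_force: [0.4, -0.4, -1.0]
gripper_width: 0.65
grasp_force: 30.0
```

Emit:
{"op": "servo_tool", "data": {"motion": "1 1 0 1 0 0 0; 1 2 0 2 0 0 0; 1 3 0 3 0 0 0; 1 3 0 3 0 0 0; 1 3 0 3 0 0 0"}}

```text
time_s: 28.35
tcp_pos: [0.4452, 0.028, 0.0177]
eef_rot: [0.27, 0.653, 0.653, -0.271]
contact_force: [0.0, 0.3, -1.1]
gripper_width: 0.649
grasp_force: 30.0
```

Emit:
{"op": "servo_tool", "data": {"motion": "1 0.7 0 0.7 0 0 0; 1 1.4 0 1.4 0 0 0; 1 1.4 0 1.4 0 0 0"}}

```text
time_s: 28.65
tcp_pos: [0.4452, 0.0278, 0.0155]
eef_rot: [0.27, 0.653, 0.653, -0.271]
contact_force: [0.2, 0.3, -2.0]
gripper_width: 0.65
grasp_force: 30.0
```

Emit:
{"op": "servo_tool", "data": {"motion": "1 0.7 0 0.7 0 0 0; 1 1.4 0 1.4 0 0 0; 1 1.4 0 1.4 0 0 0"}}

```text
time_s: 28.95
tcp_pos: [0.4453, 0.0279, 0.0147]
eef_rot: [0.271, 0.653, 0.653, -0.271]
contact_force: [-2.1, 4.1, 9.3]
gripper_width: 0.65
grasp_force: 30.0
```

Emit:
{"op": "servo_tool", "data": {"motion": "0 0 0 0 0 0 0; 0 0 0 0 0 0 0; 0 0 0 0 0 0 0; 0 0 0 0 0 0 0; 0 0 0 -30 0 0 0; 0 0 0 -70 0 0 0; 0 0 0 -110 0 0 0; 0 0 0 -150 0 0 0; 0 0 0 -150 0 0 0"}}

```text
time_s: 29.85
tcp_pos: [0.4475, 0.139, 0.1215]
eef_rot: [0.27, 0.653, 0.655, -0.266]
contact_force: [-0.7, 0.2, -0.3]
gripper_width: 0.997
grasp_force: 0.0
```

Emit:
{"op": "servo_tool", "data": {"motion": "0 -18 0 -10 0 0.13 0; 0 -36 0 -10 0 0.26 0; 0 -54 0 0 0 0.39 0; 0 -72 0 10 0 0.52 0; 0 -90 0 15 0 0.65 0; 0 -105 0 20 0 0.785 0; 0 -105 0 20 0 0.785 0; 0 -105 0 20 0 0.785 0"}}

```text
time_s: 30.65
tcp_pos: [0.4448, 0.0434, 0.1796]
eef_rot: [-0.0, 0.709, 0.705, -0.0]
contact_force: [0.1, 0.8, -0.2]
gripper_width: 1.001
grasp_force: 0.0
```

```bash
cat >> h.py <<'E'
def fitlay(T,m,x,y,zt):
    """lying tumbler: x,y of centre, yaw of axis from world y; mask m"""
    def P(p):
        a=np.pi/8+np.arange(8)*np.pi/4; r=.03/np.cos(np.pi/8); d=np.array([-np.sin(p[2]),np.cos(p[2])]); e=np.array([d[1],-d[0]])
        return np.vstack([np.c_[p[0]+e[0]*r*np.cos(a)+d[0]*t,p[1]+e[1]*r*np.cos(a)+d[1]*t,zt+r*np.sin(a)] for t in (-.04,.04)])
    def c(p):
        im=np.zeros((480,640),np.uint8); cv2.fillConvexPoly(im,np.int32(cv2.convexHull(np.float32(wproj(T,P(p))*16))),1,shift=4); return float((im!=m).sum())/m.sum()
    r=minimize(c,[x,y,0],method='Nelder-Mead',options=dict(initial_simplex=[[x,y,0],[x+.01,y,0],[x,y+.01,0],[x,y,.1]])); return r.x,r.fun
E
python3 - <<'E'
from h import *
T,im,s=wshot('wlayb'); print(s['tcp_pos'])
h=cv2.cvtColor(im,cv2.COLOR_RGB2HSV); m=cv2.inRange(h,np.array((103,120,40)),np.array((125,255,255))); m[345:]=0
n,l,st,ce=cv2.connectedComponentsWithStats(m); i=1+np.argmax(st[1:,4]); print(st[i]); m=(l==i).astype(np.uint8)
x,c=fitlay(T,m,.445,.031,.03); print(x,c)
c=to((x[0],x[1],.031),0,50,back=.13)
E
```

```text
[0.4448 0.0434 0.1796]
[ 280  192   69  102 6697]
[ 0.4433  0.0321 -0.0129] 0.06838883081977004
tcp [ 0.4433 -0.0529  0.1023] d mm [-97.9  -1.1  77. ] rot [-0.001  0.873 -0.002]
```

Emit:
{"op": "servo_tool", "data": {"motion": "0 -30 0 0 0 0.14 0; 0 -60 0 0 0 0.28 0; 0 -90 0 10 0 0.42 0; 0 -98 -1 30 0 0.56 0; 0 -98 -1 50 0 0.7 0; 0 -98 -1 65 0 0.84 0; 0 -98 -1 77 0 0.873 0; 0 -98 -1 77 0 0.873 0; 0 -98 -1 77 0 0.873 0"}}

```text
time_s: 31.6
tcp_pos: [0.4433, -0.0513, 0.1009]
eef_rot: [-0.301, 0.641, 0.641, 0.297]
contact_force: [1.0, 1.0, 0.8]
gripper_width: 1.0
grasp_force: 0.0
```

```bash
python3 - <<'E'
from h import *
c=to((.4435,.032,.031),0,50)
E
```

```text
tcp [0.4435 0.0466 0.0188] d mm [  0.1   0.8 127.8] rot [-0.005  0.    -0.004]
```

Emit:
{"op": "servo_tool", "data": {"motion": "0 0 0 35 0 0 0; 0 0 0 70 0 0 0; 0 0 0 105 0 0 0; 0 0 1 127 0 0 0; 0 0 1 127 0 0 0; 1 0 1 127 0 0 0; 1 0 1 127 0 0 0; 1 0 1 127 0 0 0; 1 0 1 127 0 0 0; 1 0 1 127 0 0 0; 1 0 1 127 0 0 0; 1 0 1 127 0 0 0", "newtons": 30}}

```text
time_s: 32.8
tcp_pos: [0.4457, 0.0441, 0.0217]
eef_rot: [-0.299, 0.641, 0.64, 0.299]
contact_force: [0.4, -2.6, 5.5]
gripper_width: 0.647
grasp_force: 30.0
```

```bash
python3 - <<'E'
from h import *
c=to((.4435,.032,.16),0,50)
c2=to((.53,-.03,.17),0,0,cur=c)
c3=to((.617,-.092,.12),0,-40,cur=c2)
E
```

```text
tcp [0.4435 0.0466 0.1478] d mm [ 98.2  -2.1 -79.1] rot [ 0.001 -0.001 -0.   ]
tcp [ 0.53  -0.03   0.151] d mm [-46.7  86.5 -60.7] rot [ 0.    -0.873  0.   ]
tcp [ 0.617  -0.1042  0.1054] d mm [-74.2  87.   45.6] rot [ 0.    -0.698  0.   ]
```

Emit:
{"op": "servo_tool", "data": {"motion": "1 30 0 -24 0 0 0; 1 60 0 -48 0 0 0; 1 98 0 -79 0 0 0; 1 98 0 -79 0 0 0"}}

```text
time_s: 33.2
tcp_pos: [0.4476, 0.0463, 0.1514]
eef_rot: [-0.296, 0.64, 0.642, 0.302]
contact_force: [0.9, -0.1, -1.1]
gripper_width: 0.651
grasp_force: 30.0
```

Emit:
{"op": "servo_tool", "data": {"motion": "1 -7 14 -10 0 -0.14 0; 1 -14 28 -20 0 -0.28 0; 1 -21 42 -30 0 -0.42 0; 1 -28 56 -40 0 -0.56 0; 1 -35 70 -50 0 -0.7 0; 1 -42 80 -56 0 -0.8 0; 1 -47 86 -61 0 -0.873 0; 1 -47 86 -61 0 -0.873 0"}}

```text
time_s: 34.0
tcp_pos: [0.5313, -0.0275, 0.149]
eef_rot: [-0.0, 0.705, 0.709, -0.001]
contact_force: [0.4, 0.3, -3.1]
gripper_width: 0.649
grasp_force: 30.0
```

Emit:
{"op": "servo_tool", "data": {"motion": "1 -15 20 5 0 -0.13 0; 1 -30 40 10 0 -0.26 0; 1 -45 60 20 0 -0.39 0; 1 -60 75 30 0 -0.52 0; 1 -74 87 40 0 -0.65 0; 1 -74 87 45 0 -0.698 0; 1 -74 87 45 0 -0.698 0; 1 -74 87 45 0 -0.698 0"}}

```text
time_s: 34.8
tcp_pos: [0.6173, -0.1049, 0.1047]
eef_rot: [0.241, 0.665, 0.664, -0.242]
contact_force: [-0.1, -0.4, -1.2]
gripper_width: 0.648
grasp_force: 30.0
```

```bash
python3 - <<'E'
from h import *
c=to((.617,-.092,.058),0,-40); s=sense(); print(s['tcp_pos'],s['gripper_width'])
ims=look(); cv2.imwrite('pics/v5.png',np.hstack([ims['scene'][130:400,200:500],ims['top'][130:400,180:480]])[:,:,::-1])
E
```

```text
tcp [ 0.617  -0.1042  0.0434] d mm [39.8 -0.1 46.5] rot [-0.003 -0.001 -0.   ]
[ 0.6173 -0.1049  0.1047] 0.6480102115377105
```

View pics/v5.png

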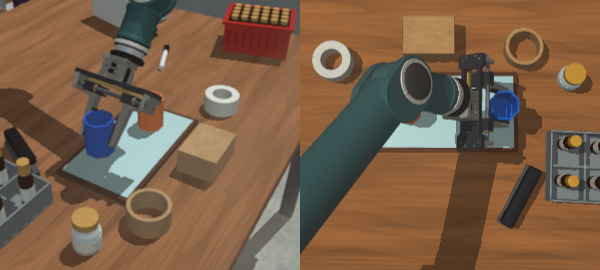

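The blue tumbler is mouth up over the board's −y end and the orange one is behind it. Lowering now.

Emit:
{"op": "servo_tool", "data": {"motion": "1 13 0 15 0 0 0; 1 26 0 31 0 0 0; 1 36 0 43 0 0 0; 1 39 0 46 0 0 0; 1 39 0 46 0 0 0; 1 39 0 46 0 0 0"}}

```text
time_s: 35.5
tcp_pos: [0.6185, -0.1037, 0.0452]
eef_rot: [0.242, 0.664, 0.664, -0.242]
contact_force: [0.3, 0.6, -1.2]
gripper_width: 0.648
grasp_force: 30.0
```

Emit:
{"op": "servo_tool", "data": {"motion": "1 1.3 0 1.5 0 0 0; 1 1.9 0 2.3 0 0 0; 1 1.9 0 2.3 0 0 0"}}

```text
time_s: 35.8
tcp_pos: [0.6184, -0.1033, 0.0421]
eef_rot: [0.242, 0.665, 0.665, -0.242]
contact_force: [0.4, -0.1, -0.9]
gripper_width: 0.652
grasp_force: 30.0
```

Emit:
{"op": "servo_tool", "data": {"motion": "1 0.7 0 0.8 0 0 0; 1 1.3 0 1.5 0 0 0; 1 1.3 0 1.5 0 0 0"}}

```text
time_s: 36.1
tcp_pos: [0.6182, -0.1033, 0.0399]
eef_rot: [0.242, 0.664, 0.665, -0.242]
contact_force: [0.3, 0.1, -1.7]
gripper_width: 0.654
grasp_force: 30.0
```

Emit:
{"op": "servo_tool", "data": {"motion": "1 0.7 0 0.8 0 0 0; 1 1.3 0 1.5 0 0 0; 1 1.3 0 1.5 0 0 0"}}

```text
time_s: 36.4
tcp_pos: [0.6183, -0.1034, 0.0394]
eef_rot: [0.242, 0.665, 0.664, -0.242]
contact_force: [-4.4, 4.5, 9.4]
gripper_width: 0.651
grasp_force: 30.0
```

Emit:
{"op": "servo_tool", "data": {"motion": "0 -0.5 0 -0.5 0 0 0; 0 -0.5 0 -0.5 0 0 0; 0 -0.5 0 -0.5 0 0 0; 0 -0.5 0 -0.5 0 0 0; 0 0 0 -30 0 0 0; 0 0 0 -70 0 0 0; 0 0 0 -110 0 0 0; 0 0 0 -150 0 0 0; 0 0 0 -190 0 0 0; 0 0 0 -230 0 0 0; 0 0 0 -230 0 0 0"}}

```text
time_s: 37.5
tcp_pos: [0.6212, 0.049, 0.2172]
eef_rot: [0.243, 0.663, 0.666, -0.238]
contact_force: [0.6, 0.8, -0.4]
gripper_width: 1.004
grasp_force: 0.0
```

```bash
python3 - <<'E'
from h import *
c=to((.53,-.26,.13),0,0,back=.16)
E
```

```text
tcp [ 0.53  -0.26   0.271] d mm [-271.7  -93.   155.7] rot [0.008 0.695 0.004]
```

Emit:
{"op": "servo_tool", "data": {"motion": "0.45 -25 -8 -5 0 0.1 0; 0.45 -60 -18 10 0 0.2 0; 0.45 -98 -30 30 0 0.3 0; 0.45 -135 -45 55 0 0.4 0; 0.45 -175 -58 80 0 0.5 0; 0.45 -215 -70 110 0 0.6 0; 0.45 -250 -84 140 0.005 0.68 0; 0.45 -272 -93 156 0.008 0.695 0.004; 0.45 -272 -93 156 0.008 0.695 0.004; 0.45 -272 -93 156 0.008 0.695 0.004"}}

```text
time_s: 38.5
tcp_pos: [0.5243, -0.2651, 0.2687]
eef_rot: [-0.002, 0.71, 0.704, -0.003]
contact_force: [-0.0, 0.4, -0.5]
gripper_width: 0.548
grasp_force: 0.0
```

```bash
python3 - <<'E'
from h import *
T,im,s=wshot('wcr'); print(s['tcp_pos'])
print('pred caps',wproj(T,[[.5508,-.2533,.125],[.5444,-.3316,.125],[.4655,-.2466,.125],[.4628,-.3222,.125]]))
ims=look(); cv2.imwrite('pics/v6t.png',ims['top'][:,:,::-1]); cv2.imwrite('pics/v6s.png',ims['scene'][:,:,::-1])
v=np.vstack([np.hstack([ims['scene'][200:400,150:470],ims['top'][180:380,200:520]]),cv2.resize(im,(640,480))[60:420]])
cv2.imwrite('pics/v6.png',v[:,:,::-1])
E
```

```text
[ 0.5243 -0.2651  0.2687]
pred caps [[347.4589 214.3748]
 [339.0619 298.0836]
 [248.5483 207.7582]
 [250.4347 288.8562]]
```

View pics/v6.png

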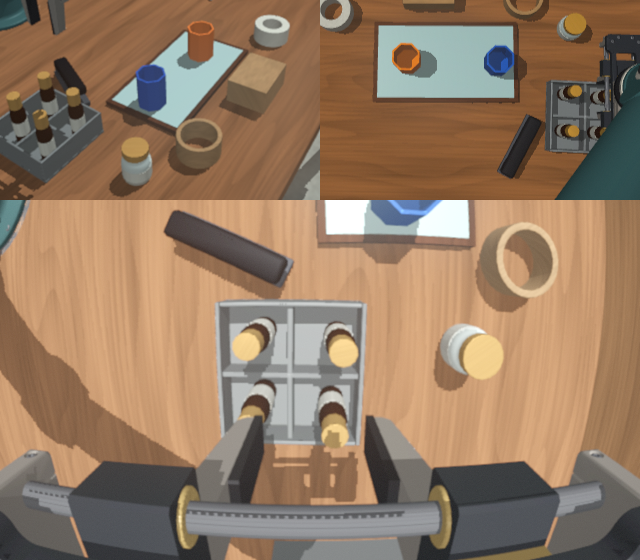

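Bottom picture: the front caps are at about (343,211) and (248,201) in full-frame wrist pixels. Top insets: both tumblers stand mouth up on the board. I'll measure the cap and the tumbler mouths.

```bash
python3 - <<'E'
from h import *
im=cv2.imread('pics/wcr.png')[:,:,::-1].copy(); T=wpose(dict(tcp_pos=[.5243,-.2651,.2687],eef_rot=[-.002,.71,.704,-.003]))
h=cv2.cvtColor(im,cv2.COLOR_RGB2HSV); m=cv2.inRange(h,np.array((14,100,200)),np.array((26,255,255)))
n,l,st,ce=cv2.connectedComponentsWithStats(m)
for i in range(1,n):
    if 250<st[i,4]<3000 and st[i,0]<450:
        c=np.argwhere(l==i)[:,::-1].astype(np.float32); (u,v),r=cv2.minEnclosingCircle(c); print(st[i].tolist(),(u,v),r,wray(T,(u,v),.125))
# tumblers
import h as H
ims={n:cv2.imread(f'pics/v6{n[0]}.png')[:,:,::-1].copy() for n in ('scene','top')}
for k,g in (('a',(.619,.117)),('c',(.618,-.091))):
    ms={}
    for n in ims:
        mm=cv2.inRange(cv2.cvtColor(ims[n],cv2.COLOR_RGB2HSV),np.array((3,160,40)) if k=='a' else np.array((103,120,25)),np.array((20,255,255)) if k=='a' else np.array((125,255,255)))
        roi=np.zeros_like(mm); u,v=proj(n,[*g,.05])[0].astype(int); roi[v-30:v+30,u-30:u+30]=255; mm&=roi
        mm=cv2.morphologyEx(mm,cv2.MORPH_OPEN,np.ones((3,3)))
        o=np.zeros_like(mm); cv2.fillConvexPoly(o,cv2.convexHull(np.argwhere(mm)[:,::-1].astype(np.int32)),1); ms[n]=o
    cost=lambda p: sum(np.abs(hullmask(n,octa(p[0],p[1],p[2],.08,p[3]))-m).sum()/m.sum() for n,m in ms.items())
    r=minimize(cost,[*g,0,.012],method='Nelder-Mead',options=dict(initial_simplex=[[g[0]+a,g[1]+b,c,.012+d] for a,b,c,d in [(0,0,0,0),(.01,0,0,0),(0,.01,0,0),(0,0,.2,0),(0,0,0,.006)]])); print(k,r.x,r.fun,{n:int(m.sum()) for n,m in ms.items()})
E
```

```text
[27, 29, 26, 168, 1234] (38.0, 112.5) 83.50608825683594 [ 0.2415 -0.139   0.125 ]
[6, 86, 25, 102, 1011] (26.0, 136.5) 50.658267974853516 [ 0.2216 -0.1615  0.125 ]
[43, 171, 22, 49, 599] (55.0, 195.0) 25.632110595703125 [ 0.2583 -0.2264  0.125 ]
[234, 192, 26, 28, 564] (246.5, 205.5) 13.729630470275879 [ 0.4638 -0.2445  0.125 ]
[329, 198, 29, 29, 630] (343.1842041015625, 212.0204620361328) 14.377610206604004 [ 0.5472 -0.2511  0.125 ]
[0, 232, 62, 112, 2147] (30.5, 287.5) 63.328609466552734 [ 0.1926 -0.3307  0.125 ]
[322, 283, 31, 34, 485] (338.0, 300.0) 17.888643264770508 [ 0.5436 -0.3333  0.125 ]
[352, 300, 24, 64, 653] (362.62335205078125, 332.2140808105469) 32.25504684448242 [ 0.568  -0.3682  0.125 ]
[55, 304, 20, 42, 343] (64.5, 324.5) 22.59434700012207 [ 0.2346 -0.3745  0.125 ]
[276, 305, 36, 13, 372] (293.3428649902344, 311.0) 18.35152816772461 [ 0.502  -0.3445  0.125 ]
[72, 306, 27, 39, 534] (78.88636016845703, 325.0) 19.218088150024414 [ 0.2572 -0.373   0.125 ]
[228, 405, 39, 29, 634] (248.0, 418.5) 22.500099182128906 [ 0.4462 -0.4829  0.125 ]
a [ 0.6198  0.1131 -0.2698  0.0163] 1.327510174169543 {'scene': 576, 'top': 445}
c [ 0.6191 -0.0948 -0.0139  0.013 ] 0.12249590751948658 {'scene': 1185, 'top': 702}
```

```bash
python3 - <<'E'
from h import *
c=to((.5488,-.252,.112),0,0)
E
```

```text
tcp [ 0.5488 -0.252   0.093 ] d mm [ 10.4  24.  175.5] rot [-0.007  0.002 -0.003]
```

Emit:
{"op": "servo_tool", "data": {"motion": "0.45 10.4 24 30 0 0 0; 0.45 10.4 24 70 0 0 0; 0.45 10.4 24 110 0 0 0; 0.45 10.4 24 130 0 0 0; 0.45 10.4 24 130 0 0 0; 0.45 10.4 24 130 0 0 0"}}

```text
time_s: 39.25
tcp_pos: [0.5493, -0.2532, 0.1396]
eef_rot: [-0.001, 0.709, 0.706, -0.003]
contact_force: [1.2, -0.4, 0.3]
gripper_width: 0.554
grasp_force: 0.0
```

```bash
python3 - <<'E'
from h import *
c=to((.5488,-.252,.112),0,0)
E
```

```text
tcp [ 0.5488 -0.252   0.093 ] d mm [ 1.3 -0.2 46.6] rot [-0.006  0.003 -0.004]
```

Emit:
{"op": "servo_tool", "data": {"motion": "0.45 1 0 20 0 0 0; 0.45 1 0 40 0 0 0; 0.45 1 0 46 0 0 0; 0.45 1 0 46 0 0 0; 1 1 0 46 0 0 0; 1 1 0 46 0 0 0; 1 1 0 46 0 0 0; 1 1 0 46 0 0 0; 1 1 0 46 0 0 0; 1 1 0 46 0 0 0", "newtons": 25}}

```text
time_s: 40.25
tcp_pos: [0.5487, -0.2537, 0.094]
eef_rot: [-0.001, 0.709, 0.705, -0.003]
contact_force: [-0.3, 0.8, 5.5]
gripper_width: 0.261
grasp_force: 25.0
```

```bash
python3 - <<'E'
from h import *
c=to((.5488,-.252,.26),0,0)
c=to((.6185,-.093,.26),0,0,cur=c)
E
```

```text
tcp [ 0.5488 -0.252   0.241 ] d mm [   1.2   -0.7 -147. ] rot [-0.005  0.003 -0.007]
tcp [ 0.6185 -0.093   0.241 ] d mm [159.   69.7   0. ] rot [0. 0. 0.]
```

Emit:
{"op": "servo_tool", "data": {"motion": "1 0 0 -40 0 0 0; 1 0 0 -80 0 0 0; 1 0 0 -120 0 0 0; 1 0 0 -130 0 0 0; 1 40 17 -130 0 0 0; 1 80 35 -130 0 0 0; 1 120 52 -130 0 0 0; 1 160 69 -130 0 0 0; 1 160 69 -130 0 0 0; 1 160 69 -130 0 0 0"}}

```text
time_s: 41.25
tcp_pos: [0.6187, -0.0921, 0.2209]
eef_rot: [-0.002, 0.708, 0.706, -0.004]
contact_force: [-0.7, -0.6, -0.6]
gripper_width: 0.266
grasp_force: 25.0
```

```bash
python3 - <<'E'
from h import *
T,im,s=wshot('wins'); c=to((.6187,-.093,.13),0,0); print(s['tcp_pos'],s['gripper_width'],s['grasp_force'])
print(wproj(T,[[.6187,-.093,.092],[.6487,-.093,.092],[.5887,-.093,.092],[.6187,-.063,.092]]))
ims=look(); u,v=[int(a) for a in proj('scene',[.6187,-.093,.12])[0]]
w=np.zeros((480,880,3),np.uint8); w[:,:640]=im; w[:240,640:]=cv2.resize(ims['scene'][v-60:v+60,u-60:u+60],(240,240)); u,v=[int(a) for a in proj('top',[.6187,-.093,.12])[0]]; w[240:,640:]=cv2.resize(ims['top'][v-60:v+60,u-60:u+60],(240,240))
cv2.imwrite('pics/v7.png',cv2.resize(w,(800,436))[:,:,::-1])
E
```

```text
tcp [ 0.6187 -0.093   0.111 ] d mm [  1.3   1.3 110.4] rot [-0.008  0.004 -0.007]
[ 0.6187 -0.0921  0.2209] 0.2658282576802751 24.990192353725433
[[316.9271 233.0164]
 [353.0596 232.9997]
 [280.7954 233.0794]
 [316.8737 197.1451]]
```

View pics/v7.png

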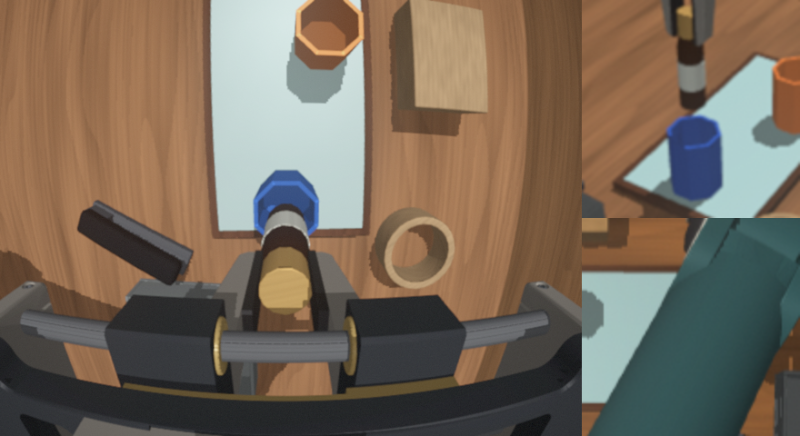

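The wrist picture shows the blue mouth at about (315,226). The orange one is at about (362,27), so it seems to have been knocked toward the board's +x edge. I'll measure both mouths.

```bash
python3 - <<'E'
from h import *
im=cv2.imread('pics/wins.png')[:,:,::-1].copy(); T=wpose(dict(tcp_pos=[.6187,-.0921,.2209],eef_rot=[-.002,.708,.706,-.004]))
h=cv2.cvtColor(im,cv2.COLOR_RGB2HSV)
print('pred orange',wproj(T,[.619,.117,.092]),'board corners',wproj(T,[[.7006,.1845,.012],[.7061,-.1318,.012],[.5397,-.135,.012]]))
for p in [(329*1.1,3*1.1),(362*1.1,30*1.1),(297*1.1,30*1.1),(329*1.1,55*1.1)]: print('orange rim pt',wray(T,p,.092))
mb=cv2.inRange(h,np.array((103,120,40)),np.array((125,255,255))); mb[330:]=0
ys,xs=np.nonzero(mb); print('blue bbox',xs.min(),xs.max(),ys.min(),ys.max(),mb.sum()//255)
for p in [(xs.min(),226),(xs.max(),226),(315,ys.min())]: print(p,wray(T,p,.092))
ims=look(); cv2.imwrite('pics/s7.png',ims['scene'][:,:,::-1])
for n in ('scene',): print(n,proj(n,[[.619,.117,.092],[.619,.117,.012]]))
hh=cv2.cvtColor(ims['scene'],cv2.COLOR_RGB2HSV); m=cv2.inRange(hh,np.array((7,150,60)),np.array((13,255,255))); m[:180]=0
nn,l,st,ce=cv2.connectedComponentsWithStats(m); i=1+np.argmax(st[1:,4]); print(st[i],ce[i])
E
```

```text
pred orange [[316.649  -16.7707]] board corners [[393.5081 -38.3322]
 [397.8096 249.6404]
 [243.7151 252.5512]]
orange rim pt [0.6554 0.099  0.092 ]
orange rim pt [0.6846 0.0741 0.092 ]
orange rim pt [0.6268 0.0715 0.092 ]
orange rim pt [0.6546 0.0486 0.092 ]
blue bbox 279 349 188 257 2887
(np.int64(279), 226) [ 0.5874 -0.0869  0.092 ]
(np.int64(349), 226) [ 0.6452 -0.087   0.092 ]
(315, np.int64(188)) [ 0.6172 -0.0555  0.092 ]
scene [[350.7059 226.6786]
 [350.1375 253.4624]]
[345 232  27  42 949] [356.9505 251.844 ]
```

Emit:
{"op": "servo_tool", "data": {"motion": "1 0 -1.5 20 0 0 0; 1 0 -1.5 45 0 0 0; 1 0 -1.5 70 0 0 0; 1 0 -1.5 90 0 0 0; 1 0 -1.5 105 0 0 0; 1 0 -1.5 109 0 0 0; 1 0 -1.5 109 0 0 0; 1 0 -1.5 109 0 0 0"}}

```text
time_s: 42.3
tcp_pos: [0.6176, -0.0943, 0.1144]
eef_rot: [-0.001, 0.71, 0.705, -0.003]
contact_force: [0.2, -0.3, -0.2]
gripper_width: 0.267
grasp_force: 25.0
```

Emit:
{"op": "servo_tool", "data": {"motion": "1 0 0 1 0 0 0; 1 0 0 2 0 0 0; 1 0 0 3 0 0 0; 1 0 0 3 0 0 0; 1 0 0 3 0 0 0"}}

```text
time_s: 42.8
tcp_pos: [0.6169, -0.0938, 0.1104]
eef_rot: [-0.001, 0.709, 0.705, -0.003]
contact_force: [0.9, 0.9, -0.8]
gripper_width: 0.267
grasp_force: 25.0
```

Emit:
{"op": "servo_tool", "data": {"motion": "1 0 0 1 0 0 0; 1 0 0 2 0 0 0; 1 0 0 3 0 0 0; 1 0 0 3 0 0 0"}}

```text
time_s: 43.2
tcp_pos: [0.6168, -0.0938, 0.1072]
eef_rot: [-0.001, 0.709, 0.705, -0.003]
contact_force: [0.6, 0.8, -0.7]
gripper_width: 0.271
grasp_force: 25.0
```

Emit:
{"op": "servo_tool", "data": {"motion": "1 0 0 1 0 0 0; 1 0 0 1.5 0 0 0; 1 0 0 1.5 0 0 0"}}

```text
time_s: 43.5
tcp_pos: [0.6169, -0.0939, 0.1061]
eef_rot: [-0.001, 0.709, 0.705, -0.003]
contact_force: [-0.1, 0.3, 1.2]
gripper_width: 0.267
grasp_force: 25.0
```

Emit:
{"op": "servo_tool", "data": {"motion": "1 0 0 1 0 0 0; 1 0 0 1 0 0 0; 0.45 0 0 1 0 0 0; 0.45 0 0 1 0 0 0; 0.45 0 0 1 0 0 0; 0.45 0 0 1 0 0 0; 0.45 0 0 -20 0 0 0; 0.45 0 0 -60 0 0 0; 0.45 0 0 -100 0 0 0; 0.45 0 0 -140 0 0 0; 0.45 0 0 -140 0 0 0"}}

```text
time_s: 44.6
tcp_pos: [0.6206, -0.0948, 0.2514]
eef_rot: [0.002, 0.709, 0.705, -0.0]
contact_force: [-0.1, 0.1, -0.2]
gripper_width: 0.554
grasp_force: 0.0
```

```bash
python3 - <<'E'
from h import *
T,im,s=wshot('wafter'); print(s['tcp_pos'],s['gripper_width'])
c=to((.4645,-.2455,.26),0,0)
print(wproj(T,[[.6185,-.093,.137],[.655,.074,.092]]))
cv2.imwrite('pics/v8.png',im[:330][:,:,::-1])
E
```

```text
[ 0.6206 -0.0948  0.2514] 0.5540493263561159
tcp [ 0.4645 -0.2455  0.241 ] d mm [-152.5 -153.7    8.1] rot [-0.001  0.003 -0.006]
[[312.5853 234.246 ]
 [352.8645  37.3905]]
```

View pics/v8.png

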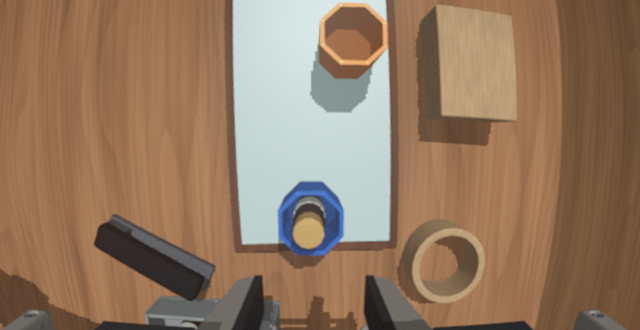

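The bottle is standing in the blue tumbler, with its cap at (309,230). The orange mouth is at (353,36), so its centre is at about (0.655, 0.075). Next is bottle B.

Emit:
{"op": "servo_tool", "data": {"motion": "0.45 -30 -30 0 0 0 0; 0.45 -60 -60 0 0 0 0; 0.45 -90 -90 0 0 0 0; 0.45 -120 -120 0 0 0 0; 0.45 -152 -153 5 0 0 0; 0.45 -152 -153 50 0 0 0; 0.45 -152 -153 100 0 0 0; 0.45 -152 -153 110 0 0 0; 0.45 -152 -153 110 0 0 0; 0.45 -152 -153 110 0 0 0"}}

```text
time_s: 45.65
tcp_pos: [0.4639, -0.2455, 0.1385]
eef_rot: [-0.0, 0.709, 0.705, -0.003]
contact_force: [0.1, -0.1, 0.8]
gripper_width: 0.549
grasp_force: 0.0
```

```bash
python3 - <<'E'
from h import *
c=to((.4648,-.246,.112),0,0)
E
```

```text
tcp [ 0.4648 -0.246   0.093 ] d mm [-0.3  1.2 45.5] rot [-0.005  0.004 -0.006]
```

Emit:
{"op": "servo_tool", "data": {"motion": "0.45 0 1 20 0 0 0; 0.45 0 1 40 0 0 0; 0.45 0 1 45 0 0 0; 0.45 0 1 45 0 0 0; 1 0 1 45 0 0 0; 1 0 1 45 0 0 0; 1 0 1 45 0 0 0; 1 0 1 45 0 0 0; 1 0 1 45 0 0 0; 1 0 1 45 0 0 0", "newtons": 25}}

```text
time_s: 46.65
tcp_pos: [0.4644, -0.2452, 0.0929]
eef_rot: [-0.001, 0.709, 0.705, -0.003]
contact_force: [0.7, 0.8, 5.9]
gripper_width: 0.268
grasp_force: 25.0
```

Emit:
{"op": "servo_tool", "data": {"motion": "1 0 0 -40 0 0 0; 1 0 0 -80 0 0 0; 1 0 0 -120 0 0 0; 1 0 0 -130 0 0 0; 1 40 24 -135 0 0 0; 1 80 48 -140 0 0 0; 1 120 71 -140 0 0 0; 1 160 95 -140 0 0 0; 1 160 95 -140 0 0 0"}}

```text
time_s: 47.55
tcp_pos: [0.5631, -0.0773, 0.2292]
eef_rot: [-0.002, 0.705, 0.709, -0.003]
contact_force: [0.4, 0.5, -0.8]
gripper_width: 0.268
grasp_force: 25.0
```

```bash
python3 - <<'E'
from h import *
s=sense(); print(s['gripper_width'],s['grasp_force'],s['tcp_pos'])
c=to((.655,.075,.24),0,0)
E
```

```text
0.2682658708072988 24.994875490665436 [ 0.5631 -0.0773  0.2292]
tcp [0.655 0.075 0.221] d mm [151.8  92.7   7.2] rot [-0.008  0.001  0.005]
```

Emit:
{"op": "servo_tool", "data": {"motion": "1 40 10 0 0 0 0; 1 80 30 0 0 0 0; 1 115 60 0 0 0 0; 1 145 88 3 0 0 0; 1 152 93 7 0 0 0; 1 152 93 7 0 0 0; 1 152 93 7 0 0 0"}}

```text
time_s: 48.25
tcp_pos: [0.6535, 0.0641, 0.2224]
eef_rot: [-0.001, 0.71, 0.704, -0.004]
contact_force: [-0.3, 0.2, -0.7]
gripper_width: 0.266
grasp_force: 25.0
```

```bash
python3 - <<'E'
from h import *
T,im,s=wshot('wins2'); print(s['tcp_pos'],s['gripper_width'])
print(wproj(T,[[.655,.075,.092],[.687,.075,.092],[.623,.075,.092],[.655,.107,.092]]))
cv2.imwrite('pics/v9.png',im[120:400,180:480][:,:,::-1])
E
```

```text
[0.6535 0.0641 0.2224] 0.265927260793281
[[318.5987 218.5728]
 [357.2909 218.4129]
 [279.8768 218.8902]
 [318.3627 179.9048]]
```

View pics/v9.png

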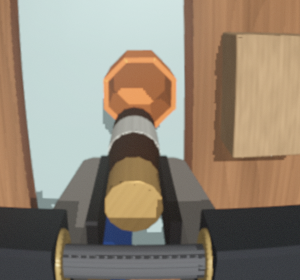

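Emit:
{"op": "servo_tool", "data": {"motion": "1 0 0 0 0 0 0; 1 0 0 0 0 0 0"}}

```text
time_s: 48.5
tcp_pos: [0.6543, 0.065, 0.2237]
eef_rot: [-0.001, 0.71, 0.704, -0.003]
contact_force: [-0.0, -0.1, -1.3]
gripper_width: 0.263
grasp_force: 25.0
```

```bash
python3 - <<'E'
from h import *
T,im,s=wshot('wins3'); print(s['tcp_pos'])
print(wproj(T,[[.655,.075,.092],[.655,.105,.092]]))
a=cv2.imread('pics/wins2.png').astype(int); print(np.abs(a-im[:,:,::-1]).mean())
to((.655,.075,.24),0,0)
E
```

```text
[0.6543 0.065  0.2237]
[[317.2596 219.5834]
 [317.0289 183.5602]]
2.6461631944444446
tcp [0.655 0.075 0.221] d mm [9.6 0.5 2.7] rot [-0.006  0.002 -0.008]
```

Correct the position by about 10 mm, then lower.

Emit:
{"op": "servo_tool", "data": {"motion": "1 9.5 0.5 0 0 0 0; 1 9.5 0.5 0 0 0 0; 1 9.5 0.5 25 0 0 0; 1 9.5 0.5 50 0 0 0; 1 9.5 0.5 75 0 0 0; 1 9.5 0.5 95 0 0 0; 1 9.5 0.5 108 0 0 0; 1 9.5 0.5 112 0 0 0; 1 9.5 0.5 112 0 0 0; 1 9.5 0.5 112 0 0 0"}}

```text
time_s: 49.55
tcp_pos: [0.6553, 0.0754, 0.1122]
eef_rot: [-0.001, 0.709, 0.705, -0.003]
contact_force: [0.2, -0.1, -0.5]
gripper_width: 0.267
grasp_force: 25.0
```

Emit:
{"op": "servo_tool", "data": {"motion": "1 0 0 1 0 0 0; 1 0 0 2 0 0 0; 1 0 0 2 0 0 0; 1 0 0 2 0 0 0"}}

```text
time_s: 49.95
tcp_pos: [0.6546, 0.0755, 0.1094]
eef_rot: [-0.001, 0.709, 0.705, -0.003]
contact_force: [-0.6, 0.1, -1.6]
gripper_width: 0.266
grasp_force: 25.0
```

Emit:
{"op": "servo_tool", "data": {"motion": "1 0 0 1 0 0 0; 1 0 0 2 0 0 0; 1 0 0 3 0 0 0; 1 0 0 3 0 0 0"}}

```text
time_s: 50.35
tcp_pos: [0.6543, 0.0754, 0.1059]
eef_rot: [-0.001, 0.709, 0.705, -0.003]
contact_force: [-0.1, -0.4, -0.3]
gripper_width: 0.268
grasp_force: 25.0
```

Emit:
{"op": "servo_tool", "data": {"motion": "1 0 0 1 0 0 0; 1 0 0 1.5 0 0 0; 1 0 0 1.5 0 0 0"}}

```text
time_s: 50.65
tcp_pos: [0.6546, 0.0754, 0.105]
eef_rot: [-0.001, 0.709, 0.705, -0.003]
contact_force: [-0.5, -0.2, 2.0]
gripper_width: 0.269
grasp_force: 25.0
```

Emit:
{"op": "servo_tool", "data": {"motion": "1 0 0 0.5 0 0 0; 0.45 0 0 0.5 0 0 0; 0.45 0 0 0.5 0 0 0; 0.45 0 0 0.5 0 0 0; 0.45 0 0 0.5 0 0 0; 0.45 0 0 -30 0 0 0; 0.45 0 0 -70 0 0 0; 0.45 0 0 -110 0 0 0; 0.45 0 0 -150 0 0 0; 0.45 40 -20 -190 0 0 0; 0.45 80 -40 -200 0 0 0; 0.45 120 -60 -200 0 0 0"}}

```text
time_s: 51.85
tcp_pos: [0.5973, 0.1967, 0.3075]
eef_rot: [-0.0, 0.71, 0.704, -0.001]
contact_force: [0.6, 1.2, 0.5]
gripper_width: 0.55
grasp_force: 0.0
```

Emit:
{"op": "servo_tool", "data": {"motion": "0.45 50 -40 0 0 0 0; 0.45 100 -80 0 0 0 0; 0.45 150 -100 0 0 0 0; 0.45 190 -120 0 0 0 0; 0.45 190 -120 0 0 0 0; 0.45 190 -120 0 0 0 0"}}

```text
time_s: 52.45
tcp_pos: [0.4744, 0.3923, 0.304]
eef_rot: [-0.002, 0.706, 0.708, -0.004]
contact_force: [-0.1, -0.6, -0.7]
gripper_width: 0.551
grasp_force: 0.0
```

```bash
python3 - <<'E'
from h import *
ims=look(); print(sense()['tcp_pos'])
a=cv2.resize(ims['scene'][180:400,130:430],(600,440)); 
b=ims['top'][140:360,180:530]; v=np.zeros((600,400,3),np.uint8); v[:220,:350]=b; v[230:530,:400]=ims['scene'][170:470,60:460]
cv2.imwrite('pics/v10.png',np.hstack([cv2.resize(b,(400,600)) if 0 else v, cv2.resize(ims['scene'][215:335,240:400],(400,300)) if 0 else np.vstack([cv2.resize(ims['scene'][200:320,240:400],(400,300)),cv2.resize(ims['top'][190:310,240:400],(400,300))])])[:,:,::-1])
E
```

```text
[0.4777 0.387  0.3047]
```

View pics/v10.png

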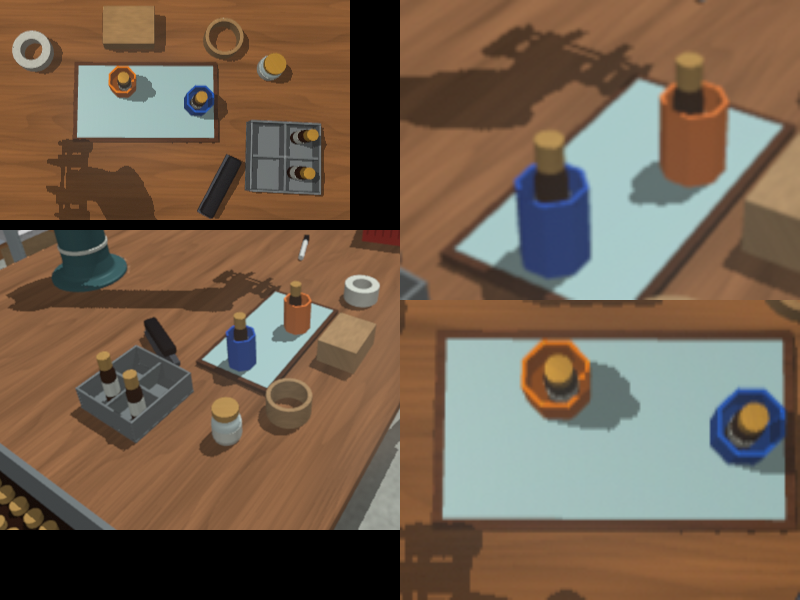

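Both tumblers stand mouth up on the board, each with an upright bottle. Two spare bottles are in the crate and the bystanders haven't moved. Handing in.

```bash
python3 -c "
from cell import ticket; print(ticket.close_job())"
```

```text
the job is handed in; nothing more can be done
None
```

I handed the job in. The orange and blue tumblers (no green one was present) stand mouth up on the board with a bottle cap up in each, and the two spare bottles are still in the crate. I don't have the judge's result.

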